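Chill the dessert pots

TASK

Pull the ajar chiller drawer right out, stand every dessert pot that is on the table upright in it, and only then push the drawer fully shut. Next set the chill time: click the lever on top of the chiller over from its start notch, one notch for each pot loaded, letting it settle in each notch and never going past the right one. Do not disturb the bowl, the spatula or the bottle.

Things in the scene. Friction and masses are not known exactly. Their poses are not given: they have to be found in the camera images.
- drawer_handle (a point): Middle of the dark level bar handle on the drawer front: 130 mm long, 11 mm thick, 35 mm out from the front, 74 mm above the table. Site x points into the chiller (the drawer opens along -x), y along the bar to the left of somebody facing the front, z up. The drawer front is 380 mm wide, its top edge 90 mm above the table.
- drawer_floor (a point): Centre of the inner floor of the drawer's white tray (moves with it), 17 mm above the table, 147 mm behind the handle bar; axes as the handle's. Inner floor 190 mm (x) by 334 mm (y); side and back walls 43 mm high; the front wall has the drawer front behind it, 73 mm high. Fully out, the tray is clear of the chiller up to x = +50 mm. A standing pot passes under the chiller's top with 6 mm to spare.
- drawer (a joint): How far the drawer is pulled out, m: 0 fully shut, 0.155 fully out (end stop). It starts slightly ajar. It runs with 2 N of friction and stays where it is left.
- lever (a joint): Lever angle, rad: 0 in the start notch, leaning to the chiller's +y side; grows as it tips to -y. Seven notches 0.24 apart, 0 to 1.44, shown by seven black marks; upright at 0.72. A detent needs about 0.4 N m (4 to 6 N at the paddle) to pass half-way to the next notch, then the lever springs into it by itself; let go before half-way, it springs back.
- lever_paddle (a point): Centre of the lever's black thumb paddle, 87 mm from the pivot: 46 mm long along the lever (its end is 110 mm from the pivot), 34 mm wide along the chiller's x, 14 mm thick in the direction of swing. The lever swings sideways, in the upright plane of the chiller's y and z axes; one notch moves this point about 21 mm.
- lever_pivot (a point): Lever pivot, fixed on top of the chiller, 135 mm above the table, 112 mm behind the handle bar of the shut drawer. x to the chiller's back, y left seen from its front, z up; the lever turns about x. Chiller top: 105 mm high, 380 mm wide, from 65 mm in front of the pivot to 175 mm behind it; console round the pivot 30 mm higher; a plate 14 to 22 mm in front of the lever rises to 49 mm above the pivot.
- pot1_mid (a point): Centre, half-way up, of a closed dessert pot: a plain upright cylinder 48 mm across and 62 mm tall with red and cream layers and a white lid, about 0.15 kg; the foot is 31 mm below this point; z is its axis. Three to five pots are out, standing on the table to the right of the chiller; None if absent.
- pot2_mid (a point): Centre, half-way up, of a closed dessert pot: a plain upright cylinder 48 mm across and 62 mm tall with red and cream layers and a white lid, about 0.15 kg; the foot is 31 mm below this point; z is its axis. Three to five pots are out, standing on the table to the right of the chiller; None if absent.
- pot3_mid (a point): Centre, half-way up, of a closed dessert pot: a plain upright cylinder 48 mm across and 62 mm tall with red and cream layers and a white lid, about 0.15 kg; the foot is 31 mm below this point; z is its axis. Three to five pots are out, standing on the table to the right of the chiller; None if absent.
- pot4_mid (a point): Centre, half-way up, of a closed dessert pot: a plain upright cylinder 48 mm across and 62 mm tall with red and cream layers and a white lid, about 0.15 kg; the foot is 31 mm below this point; z is its axis. Three to five pots are out, standing on the table to the right of the chiller; None if absent.
- pot5_mid (a point): Centre, half-way up, of a closed dessert pot: a plain upright cylinder 48 mm across and 62 mm tall with red and cream layers and a white lid, about 0.15 kg; the foot is 31 mm below this point; z is its axis. Three to five pots are out, standing on the table to the right of the chiller; None if absent.
- bowl: Steel bowl, 130 mm across and 60 mm tall, a bystander; origin at the centre of its underside.
- spatula: Spatula, 260 mm long, lying on the table, a bystander; x along its length.
- bottle: White bottle, 66 mm across and 170 mm tall, a bystander; origin at the centre of its underside.

How it is judged (in metres and radians):
On the way, in this order (a step that is already met when the one before it is completed fails the run):
1. the drawer is pulled right out (value of joint drawer above 0.13 m), for 0.2 s.
2. every pot that is out stands upright in the open drawer, let go (x of pot1_mid in the frame of drawer_floor between -0.1 and 0.1 m and y of pot1_mid in the frame of drawer_floor between -0.17 and 0.17 m and z of pot1_mid in the frame of drawer_floor between 0.02 and 0.04 m and angle between each of pot1_mid, pot2_mid, pot3_mid, pot4_mid, pot5_mid's own z axis and vertical below 0.2 rad and x of pot2_mid in the frame of drawer_floor between -0.1 and 0.1 m and y of pot2_mid in the frame of drawer_floor between -0.17 and 0.17 m and z of pot2_mid in the frame of drawer_floor between 0.02 and 0.04 m and x of pot3_mid in the frame of drawer_floor between -0.1 and 0.1 m and y of pot3_mid in the frame of drawer_floor between -0.17 and 0.17 m and z of pot3_mid in the frame of drawer_floor between 0.02 and 0.04 m and x of pot4_mid in the frame of drawer_floor between -0.1 and 0.1 m and y of pot4_mid in the frame of drawer_floor between -0.17 and 0.17 m and z of pot4_mid in the frame of drawer_floor between 0.02 and 0.04 m and x of pot5_mid in the frame of drawer_floor between -0.1 and 0.1 m and y of pot5_mid in the frame of drawer_floor between -0.17 and 0.17 m and z of pot5_mid in the frame of drawer_floor between 0.02 and 0.04 m and contact force between the fingers and anything else below 1 N and value of joint drawer above 0.1 m), for 0.2 s.
3. the drawer is fully shut, with the lever still in its start notch (value of joint drawer below 0.006 m and value of joint lever between -0.072 and 0.072 rad), for 0.2 s.
4. the lever rests in the first notch after the start (value of joint lever between 0.168 and 0.312 rad), for 0.3 s.
5. the lever rests in the second notch after the start (value of joint lever between 0.408 and 0.552 rad), for 0.3 s.
6. the lever rests in the third notch after the start (value of joint lever between 0.648 and 0.792 rad), for 0.3 s.
At the end, for the whole second after the job is handed in: Every pot present stands upright (within 0.2 rad) on the floor of the drawer, the drawer is shut to within 6 mm, and the lever rests in the notch whose number, counted from the start notch as 0, equals the number of pots (within 0.3 of a notch) (x of pot1_mid in the frame of drawer_floor between -0.1 and 0.1 m and y of pot1_mid in the frame of drawer_floor between -0.17 and 0.17 m and z of pot1_mid in the frame of drawer_floor between 0.02 and 0.04 m and angle between each of pot1_mid, pot2_mid, pot3_mid, pot4_mid, pot5_mid's own z axis and vertical below 0.2 rad and x of pot2_mid in the frame of drawer_floor between -0.1 and 0.1 m and y of pot2_mid in the frame of drawer_floor between -0.17 and 0.17 m and z of pot2_mid in the frame of drawer_floor between 0.02 and 0.04 m and x of pot3_mid in the frame of drawer_floor between -0.1 and 0.1 m and y of pot3_mid in the frame of drawer_floor between -0.17 and 0.17 m and z of pot3_mid in the frame of drawer_floor between 0.02 and 0.04 m and x of pot4_mid in the frame of drawer_floor between -0.1 and 0.1 m and y of pot4_mid in the frame of drawer_floor between -0.17 and 0.17 m and z of pot4_mid in the frame of drawer_floor between 0.02 and 0.04 m and x of pot5_mid in the frame of drawer_floor between -0.1 and 0.1 m and y of pot5_mid in the frame of drawer_floor between -0.17 and 0.17 m and z of pot5_mid in the frame of drawer_floor between 0.02 and 0.04 m and value of joint drawer below 0.006 m and (value of joint lever between 0.648 and 0.792 rad or value of joint lever between 0.888 and 1.032 rad or value of joint lever between 1.128 and 1.272 rad) and ((value of joint lever below 50 rad and height (world z) of pot1_mid below -5 m) or (value of joint lever below 50 rad and height (world z) of pot2_mid below -5 m) or (value of joint lever below 50 rad and height (world z) of pot3_mid below -5 m) or (value of joint lever below 50 rad and height (world z) of pot4_mid below -5 m) or (value of joint lever below 50 rad and height (world z) of pot5_mid below -5 m) or value of joint lever above 1.128 rad) and ((value of joint lever below 50 rad and height (world z) of pot1_mid below -5 m) or (value of joint lever below 50 rad and height (world z) of pot2_mid below -5 m) or (value of joint lever below 50 rad and height (world z) of pot3_mid below -5 m) or (value of joint lever below 50 rad and height (world z) of pot4_mid below -5 m) or value of joint lever above 0.888 rad) and ((value of joint lever below 50 rad and height (world z) of pot1_mid below -5 m) or (value of joint lever below 50 rad and height (world z) of pot2_mid below -5 m) or (value of joint lever below 50 rad and height (world z) of pot3_mid below -5 m) or (value of joint lever below 50 rad and height (world z) of pot5_mid below -5 m) or value of joint lever above 0.888 rad) and ((value of joint lever below 50 rad and height (world z) of pot1_mid below -5 m) or (value of joint lever below 50 rad and height (world z) of pot2_mid below -5 m) or (value of joint lever below 50 rad and height (world z) of pot4_mid below -5 m) or (value of joint lever below 50 rad and height (world z) of pot5_mid below -5 m) or value of joint lever above 0.888 rad) and ((value of joint lever below 50 rad and height (world z) of pot1_mid below -5 m) or (value of joint lever below 50 rad and height (world z) of pot3_mid below -5 m) or (value of joint lever below 50 rad and height (world z) of pot4_mid below -5 m) or (value of joint lever below 50 rad and height (world z) of pot5_mid below -5 m) or value of joint lever above 0.888 rad) and ((value of joint lever below 50 rad and height (world z) of pot2_mid below -5 m) or (value of joint lever below 50 rad and height (world z) of pot3_mid below -5 m) or (value of joint lever below 50 rad and height (world z) of pot4_mid below -5 m) or (value of joint lever below 50 rad and height (world z) of pot5_mid below -5 m) or value of joint lever above 0.888 rad)); the robot touches nothing.
It fails at once if the lever is clicked past the notch that matches the number of pots (value of joint lever above 1.356 rad or (height (world z) of pot1_mid below -5 m and value of joint lever above 1.116 rad) or (height (world z) of pot2_mid below -5 m and value of joint lever above 1.116 rad) or (height (world z) of pot3_mid below -5 m and value of joint lever above 1.116 rad) or (height (world z) of pot4_mid below -5 m and value of joint lever above 1.116 rad) or (height (world z) of pot5_mid below -5 m and value of joint lever above 1.116 rad) or (height (world z) of each of pot1_mid, pot2_mid below -5 m and value of joint lever above 0.876 rad) or (height (world z) of each of pot1_mid, pot3_mid below -5 m and value of joint lever above 0.876 rad) or (height (world z) of each of pot1_mid, pot4_mid below -5 m and value of joint lever above 0.876 rad) or (height (world z) of each of pot1_mid, pot5_mid below -5 m and value of joint lever above 0.876 rad) or (height (world z) of each of pot2_mid, pot3_mid below -5 m and value of joint lever above 0.876 rad) or (height (world z) of each of pot2_mid, pot4_mid below -5 m and value of joint lever above 0.876 rad) or (height (world z) of each of pot2_mid, pot5_mid below -5 m and value of joint lever above 0.876 rad) or (height (world z) of each of pot3_mid, pot4_mid below -5 m and value of joint lever above 0.876 rad) or (height (world z) of each of pot3_mid, pot5_mid below -5 m and value of joint lever above 0.876 rad) or (height (world z) of each of pot4_mid, pot5_mid below -5 m and value of joint lever above 0.876 rad)).
It fails at once if the bowl, the spatula or the bottle is pushed more than 30 mm or tipped over (distance of any of bowl, spatula, bottle from where it was at the start of the episode above 0.03 m or angle between any of bowl, spatula, bottle's own z axis and vertical above 0.5 rad).
Of pot1, pot2, pot3, pot4, pot5 only 3 to 5 are there at a start; the rules pass over those that are not, and their reading is None.
At some moment in a run one of pot1, pot2, pot3, pot4, pot5 may be knocked a few centimetres aside while the robot is not near it.
Once in a run the grip may slacken for a moment while it holds something.
It also fails if it takes over 210 s, if anything falls off the work surface, if the arm or the gripper's body presses on something with over 40 N, if the wrist force passes 120 N, or if a joint passes its speed limit or range.

ROBOT

A 6-joint arm with a two-finger parallel gripper is mounted at the origin on the work surface. World frame = base frame: x ahead of the robot, y to its left, z up, the work surface at z = 0. Lengths are in mm, angles in degrees, forces in N, time in s.
With the tool pointing down it reaches from about 300 to 850 mm from the base axis. Payload 4.2 kg.
Tool frame: the origin (TCP) lies at the very end of the fingers, on their centre line; the grasp point (between the pads) lies 19 mm behind it; z points along the fingers, y is the direction in which the jaws open and shut (so a half turn about z gives the same grasp; the last joint's range is limited). The gripper opens to 91 mm and grips with 3 to 60 N. Pads are 32 mm wide; open, the fingers measure 118 mm over their backs; the gripper's body (76 mm by 178 mm) begins 60 mm behind the grasp point.
Start: joints at [72.021, 18.312, 89.639, -0, 72.044, -1.146], TCP at [166.517, 550.377, 213.976] pointing down, gripper open.
Joint ranges: [-177.97, 177.97], [-48.28, 115.42], [12.27, 149.76], [-77.06, 257.06], [2.81, 150.46], [-146.56, 146.56]. Speed limits (degrees/s): [147.25, 147.25, 180, 180, 180, 180].

INTERFACE

Orientations are given as [roll, pitch, yaw] about the fixed x, y, z axes, in that order (R = Rz(yaw) Ry(pitch) Rx(roll)).
In Python, from workcell import telemetry, grab_frame, job gives the robot as it stands.
- The arm moves only by the tool drive_tool, never from a script. Its argument "moves" is a list of rows, each an object of numbers: "claw": the closure, from -1 (fully open) to 1 (shut); "dx", "dy", "dz": the shift along the tool's x, y, z in units of 20 mm (1.0 is 20 mm); "yaw": the turn about the tool's z in units of 0.15 rad (1.0 is 0.15 rad). In form: [{"claw": .., "dx": .., "dy": .., "dz": .., "yaw": ..}, ...]. A call has 1 to 5 rows; each row shifts and turns the pose as measured when the row begins, along the tool's axes as they then stand; what a row does not reach is not made up. A row lasts 1/8 s, in which the tool goes at most 62.5 mm and 10.7 degrees, less where a joint would pass 70% of its speed; a pose out of reach is approached as far as the arm can. A call with a number of a shift or a turn outside -1 to 1 is refused whole. A call with a gripper value outside its range is refused whole. The fingers move at their own pace and stop on an object; "grip_force" is the grip in N (left out, the last holds). Time passes only in rows, so rows that do not move let the fingers close. It gives the time, the measured TCP pose, the force and the opening at its end, in the units of the state.
- telemetry.state(): the state, without advancing time (a new reading comes with each control period).
- grab_frame(name): name is "scene" or "top" or "wrist"; returns a dict with "color" (420x560x3 uint8, blue, green, red), "vertical_fov" (degrees; the focal length in pixels is half the picture's height over the tangent of half this angle, whatever the lens; pixels are square), "cx", "cy" (the principal point, pixels), "pose" (4x4, takes a point from camera to world coordinates). Camera axes: x right, y down, z forward; pixel columns grow to the right and rows downward; lengths in mm; the calibration is good to about 2 mm. A picture is of the moment at which its call begins. There is no depth.
- job.job_done(): hands the job in, once; it reports no verdict.
The state is a dict: "time_s": time; "qpos": joint angles; "qvel": joint speeds; "effort": joint torques, N m; "ee_pos": TCP position; "ee_rot": TCP orientation; "force": force on the tool from outside, world axes, zero at the start; "torque": the same for the moment, N m; "gripper_width": finger opening in mm.
Only numpy, scipy, OpenCV 4.12 (cv2) and the standard library are available. Lean on these libraries where they do the work, as an engineer would, in place of code of your own. Each camera call takes 0.05 s, during which the arm holds its last target.

## Working session

There is one attempt and no reset: what is moved stays moved. The work goes in short steps, Python scripts to look and compute and a tool call to move; the robot and the scene stay as the last step left them, time stands still between calls to the robot, and variables do not carry over. Pictures are saved under pics/ and viewed, and the job is handed in when it is done.

Besides the shell and the picture viewer there is one more tool, called by a JSON object that holds its "fn" and its "kwargs", one argument or row to a line. drive_tool: Moves the arm, as the interface text tells. Its arguments: {"type":"object","properties":{"moves":{"type":"array"},"grip_force":{"type":"number"}},"required":["moves"]}

```bash
ls; mkdir -p pics
python3 - <<'E'
from workcell import telemetry, grab_frame
import cv2
print(telemetry.state())
for n in ("scene","top","wrist"):
    f=grab_frame(n); cv2.imwrite(f"pics/{n}0.png",f["color"]); print(n,f["vertical_fov"],f["cx"],f["cy"],f["pose"])
E
```

```text
pics
{'time_s': 0.0, 'qpos': array([ 7.20211817e+01,  1.83519812e+01,  8.97066019e+01,  1.02857457e-04,
        7.20421420e+01, -1.14664821e+00]), 'qvel': array([-0.0047031 ,  0.00509028, -0.09587884, -0.05483124,  0.01308875,
       -0.06688786]), 'effort': array([-2.03856485e-03, -4.12465882e+01, -2.31970561e+01,  7.24381255e-02,
        4.56136640e-02, -1.37262928e-04]), 'ee_pos': array([166.35443285, 549.89009767, 213.11553024]), 'ee_rot': array([-1.79899297e+02, -2.11342714e-03,  1.63167796e+02]), 'force': array([-0.75250375, -0.44831707,  0.12423955]), 'torque': array([-0.01910923, -0.00988811,  0.01929143]), 'gripper_width': 91.33971103659331}
scene 57.71854943126629 276.6188237895034 208.63507904197098 [[ 4.35578628e-01  7.28174070e-01 -5.29182182e-01  1.19747306e+03]
 [ 9.00150252e-01 -3.51782491e-01  2.56863002e-01 -2.85507209e+02]
 [ 8.83951369e-04 -5.88227509e-01 -8.08695008e-01  1.05513593e+03]
 [ 0.00000000e+00  0.00000000e+00  0.00000000e+00  1.00000000e+00]]
top 44.0918632711812 275.7765952881424 209.7301067745208 [[ 2.52667952e-02 -9.85021349e-01  1.70571193e-01  2.65359814e+02]
 [-9.99608399e-01 -2.69471754e-02 -7.54313949e-03 -6.86029406e+00]
 [ 1.20265653e-02 -1.70313806e-01 -9.85316482e-01  1.97707799e+03]
 [ 0.00000000e+00  0.00000000e+00  0.00000000e+00  1.00000000e+00]]
wrist 69.58888026044194 279.7209581748101 205.2538176742916 [[ 2.90001554e-01  9.26794852e-01  2.38642830e-01  9.95273576e+01]
 [ 9.57024299e-01 -2.80346489e-01 -7.42316501e-02  5.70778486e+02]
 [-1.89483147e-03  2.49914281e-01 -9.68266111e-01  3.84924060e+02]
 [ 0.00000000e+00  0.00000000e+00  0.00000000e+00  1.00000000e+00]]
```

View pics/scene0.png

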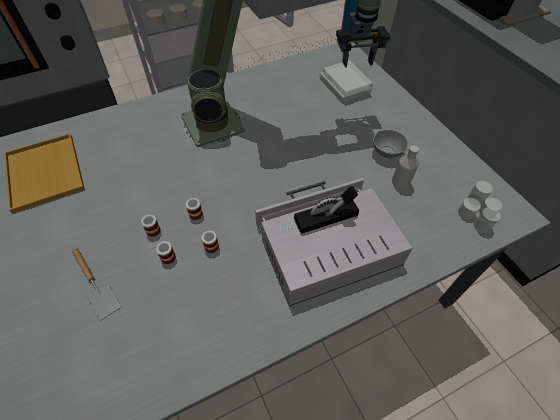

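View pics/top0.png

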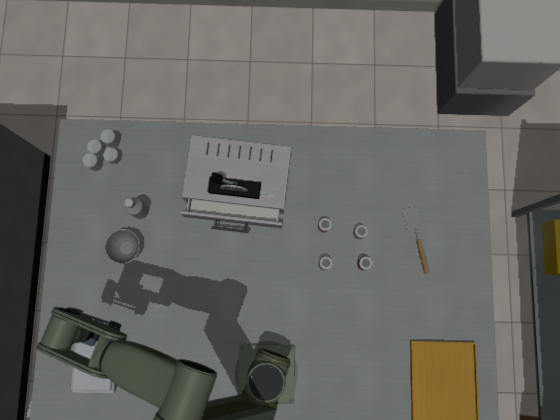

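View pics/wrist0.png

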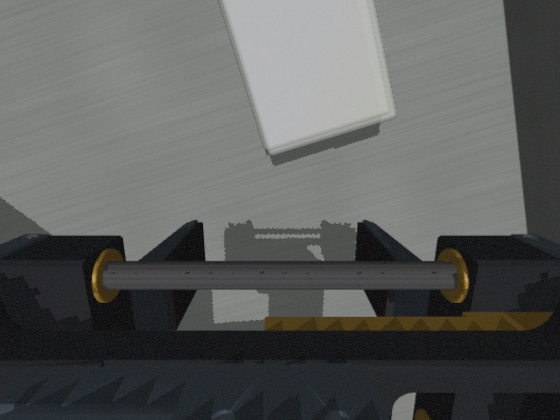

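Four red/cream pots stand right of the chiller (scene ~(150,226),(194,209),(166,252),(210,242); top ~(325,225),(361,231),(326,262),(365,262)). The lever leans to the chiller's left, and the drawer handle is at about (232,228) in the top view. Next I'll measure.

```bash
cat > h.py <<'E'
import numpy as np, cv2
from workcell import telemetry, grab_frame
def K(f):
    h=f["color"].shape[0]; return (h/2)/np.tan(np.radians(f["vertical_fov"])/2)
def ray(f,u,v):
    d=np.array([(u-f["cx"])/K(f),(v-f["cy"])/K(f),1.0]); P=f["pose"]
    return P[:3,3],P[:3,:3]@d
def plane(f,u,v,z):
    o,d=ray(f,u,v); return o+d*(z-o[2])/d[2]
def proj(f,p):
    P=f["pose"]; c=P[:3,:3].T@(np.asarray(p,float)-P[:3,3]); return np.array([f["cx"],f["cy"]])+K(f)*c[:2]/c[2]
def tri(pairs):
    A=np.zeros((3,3));b=np.zeros(3)
    for o,d in pairs:
        d=d/np.linalg.norm(d);M=np.eye(3)-np.outer(d,d);A+=M;b+=M@o
    return np.linalg.solve(A,b)
def crop(f,x0,y0,x1,y1,name,s=None):
    c=f["color"][y0:y1,x0:x1]; s=s or min(780/(x1-x0),580/(y1-y0))
    cv2.imwrite("pics/"+name,cv2.resize(c,None,fx=s,fy=s,interpolation=cv2.INTER_CUBIC)); print(name,"scale",round(s,3))
def lids(f,roi,lo=135,amin=15):
    x0,y0,x1,y1=roi; c=f["color"][y0:y1,x0:x1].astype(int)
    m=((c.min(2)>lo)).astype(np.uint8)
    n,l,s,cen=cv2.connectedComponentsWithStats(m)
    return [(cen[i]+[x0,y0],s[i,4]) for i in range(1,n) if s[i,4]>=amin]
def reds(f,roi,amin=8):
    x0,y0,x1,y1=roi; c=f["color"][y0:y1,x0:x1].astype(int)
    m=((c[...,2]-c[...,1]>35)&(c[...,1]-c[...,0]<25)).astype(np.uint8)
    m=cv2.morphologyEx(m,cv2.MORPH_CLOSE,np.ones((5,5),np.uint8))
    n,l,s,cen=cv2.connectedComponentsWithStats(m)
    return [(cen[i]+[x0,y0],s[i,4],s[i,:4]+[x0,y0,0,0]) for i in range(1,n) if s[i,4]>=amin]
E
python3 - <<'E'
from h import *
s=grab_frame("scene");t=grab_frame("top")
print("top lids"); 
for c,a in lids(t,(300,200,395,285)): print(c.round(1),a,plane(t,*c,62).round(1))
print("scene lids")
for c,a in lids(s,(130,190,225,270)): print(c.round(1),a,plane(s,*c,62).round(1))
print("scene red")
for c,a,b in reds(s,(130,190,225,275)): print(c.round(1),a,b,plane(s,*c,25).round(1))
crop(t,170,120,310,240,"tc.png"); crop(s,240,160,430,310,"sc.png"); crop(s,130,190,225,270,"sp.png")
E
```

```text
top lids
[325.6 226.5] 17 [ 538.6 -208.9   62. ]
[327.  265.5] 21 [ 393.5 -215.3   62. ]
[366.3 266.1] 16 [ 395.1 -360.5   62. ]
scene lids
[192.2 203.2] 57 [ 408.4 -207.9   62. ]
[148.  220.2] 62 [ 411.8 -354.8   62. ]
[208.3 236.4] 72 [ 551.1 -204.    62. ]
[162.9 247.5] 79 [ 529.1 -340.    62. ]
scene red
[195.4 213.7] 101 [189 207  13  13] [ 425.1 -209.4   25. ]
[152.4 230.7] 110 [145 223  15  14] [ 428.9 -355.    25. ]
[211.4 247.4] 95 [204 241  14  12] [ 569.4 -206.2   25. ]
[167.8 258. ] 107 [160 250  15  14] [ 546.8 -338.7   25. ]
tc.png scale 4.833
sc.png scale 3.867
sp.png scale 7.25
```

View pics/tc.png

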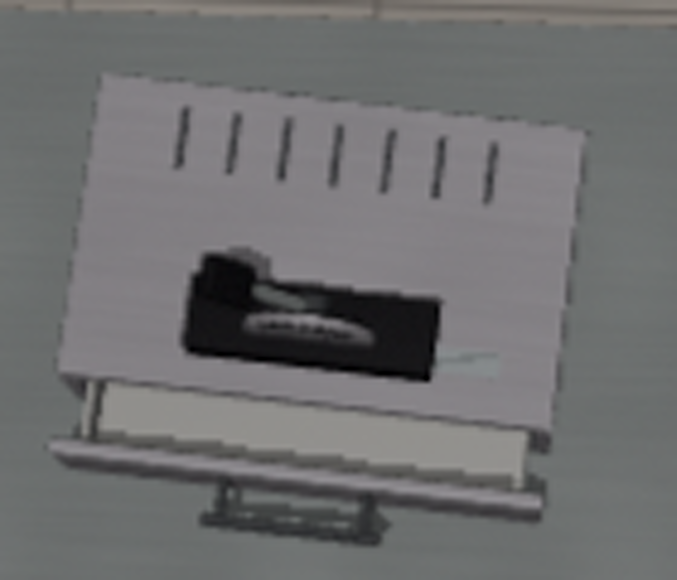

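View pics/sc.png

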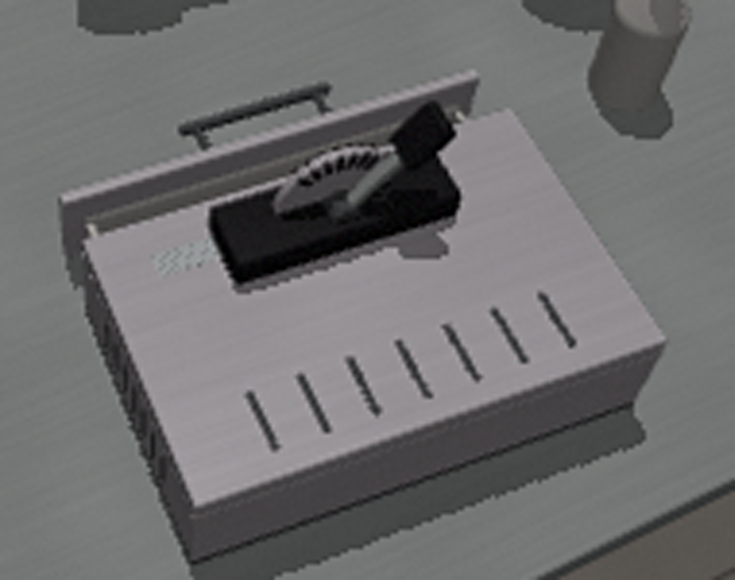

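View pics/sp.png

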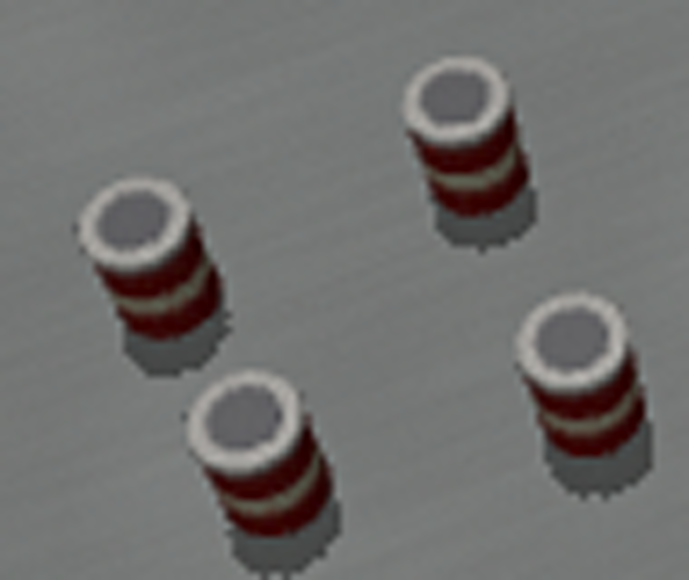

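Run:
```python
from h import *
s=grab_frame("scene");t=grab_frame("top")
T=lambda x,y:(170+x/4.833,120+y/4.833)
S=lambda x,y:(240+x/3.867,160+y/3.867)
print("top")
for n,p,z in [("BL",(103,75),105),("BR",(587,131),105),("FR",(550,430),105),("FL",(58,372),105),("hL",(203,518),74),("hR",(380,540),74),("frL",(50,442),90),("frR",(540,515),90)]:
    print(n,plane(t,*T(*p),z).round(1))
print("scene")
for n,p,z in [("BL",(665,343),105),("BR",(193,507),105),("FR",(85,237),105),("FL",(507,110),105),("hL",(327,88),74),("hR",(183,130),74),("frL",(478,74),90),("frR",(62,200),90)]:
    print(n,plane(s,*S(*p),z).round(1))
for n,p in dict(A=(193,203.8),B=(148.6,220.9),C=(209,237.2),D=(163.8,247.9)).items(): print(n,plane(s,*p,62).round(1))
for n,p in [("bottle",(404,170)),("bowl",(390,144)),]: print(n,plane(s,*p,40).round(0))
```

```text
top
BL [863.  302.5 105. ]
BR [828.9 -73.9 105. ]
FR [593.1 -50.5 105. ]
FL [627.5 324.2 105. ]
hL [522.9 212.6  74. ]
hR [509.6  76.8  74. ]
frL [576.  329.9  90. ]
frR [529.9 -44.8  90. ]
scene
BL [872.2 303.6 105. ]
BR [835.7 -70.2 105. ]
FR [599.  -43.9 105. ]
FL [635.5 324.1 105. ]
hL [528.8 217.4  74. ]
hR [515.9  84.2  74. ]
frL [582.5 333.8  90. ]
frR [548.7 -41.8  90. ]
A [ 411.8 -206.4   62. ]
B [ 415.3 -353.7   62. ]
C [ 554.9 -203.1   62. ]
D [ 531.5 -337.9   62. ]
bottle [577. 519.  40.]
bowl [448. 552.  40.]
```

Add to h.py:
```python
from scipy.spatial.transform import Rotation as Rn
def go(target,yaw=None,st=None):
    """units needed: yaw first, then shift in tool axes after that yaw"""
    st=st or telemetry.state(); p=st["ee_pos"]; e=st["ee_rot"]
    y=e[2] if yaw is None else yaw
    dy=(y-e[2]+180)%360-180
    R=Rn.from_euler("xyz",[e[0],e[1],y],degrees=True).as_matrix()
    d=R.T@(np.asarray(target,float)-p)/20
    print("t",round(st["time_s"],2),"pos",p.round(1),"rot",e.round(1),"w",round(st["gripper_width"],1),"F",st["force"].round(1),"q1,6",st["qpos"][[0,5]].round(0))
    print("yaw units",round(-dy/8.594,2),"then d units",d.round(2))
CY=np.radians(-5.3); CX_=np.array([np.cos(CY),np.sin(CY),0]); CY_=np.array([-np.sin(CY),np.cos(CY),0])
```

```text
(no output)
```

{"fn": "drive_tool", "kwargs": {
  "moves": [
    {"yaw": 1},
    {"yaw": 1},
    {"yaw": 1},
    {"yaw": 1},
    {"yaw": 1}
  ]
}}

```text
validation failed for argument at $.mo...
```

{"fn": "drive_tool", "kwargs": {
  "moves": [
    {"yaw": 1},
    {"yaw": 1},
    {"yaw": 1},
    {"yaw": 1},
    {"yaw": 0.15}
  ]
}}

```text
validation failed for argument at $.mo...
```

```bash
python3 -c "
from h import *
go([420,150,213],84.7)"
```

```text
t 0.35 pos [166.5 550.3 213.8] rot [-180.     0.   163.2] w 91.3 F [ 1.2  0.4 -0.1] q1,6 [72. -1.]
yaw units 9.13 then d units [-18.76  14.47   0.03]
```

{"fn": "drive_tool", "kwargs": {
  "moves": [
    {"claw": -1, "dx": 0, "dy": 0, "dz": 0, "yaw": 1},
    {"claw": -1, "dx": 0, "dy": 0, "dz": 0, "yaw": 1},
    {"claw": -1, "dx": 0, "dy": 0, "dz": 0, "yaw": 1},
    {"claw": -1, "dx": 0, "dy": 0, "dz": 0, "yaw": 1},
    {"claw": -1, "dx": 0, "dy": 0, "dz": 0, "yaw": 1}
  ],
  "grip_force": 30
}}

```text
time_s: 0.98
ee_pos: [166.4, 550.0, 213.5]
ee_rot: [-180.0, 0.0, 118.8]
force: [-0.0, 0.5, -0.2]
gripper_width: 91.4
```

{"fn": "drive_tool", "kwargs": {
  "moves": [
    {"claw": -1, "dx": 0, "dy": 0, "dz": 0, "yaw": 1},
    {"claw": -1, "dx": 0, "dy": 0, "dz": 0, "yaw": 1},
    {"claw": -1, "dx": 0, "dy": 0, "dz": 0, "yaw": 1},
    {"claw": -1, "dx": 0, "dy": 0, "dz": 0, "yaw": 1},
    {"claw": -1, "dx": 0, "dy": 0, "dz": 0, "yaw": 0.5}
  ]
}}

```text
time_s: 1.6
ee_pos: [166.3, 549.8, 213.3]
ee_rot: [-180.0, 0.1, 78.8]
force: [0.8, 0.6, -0.2]
gripper_width: 90.8
```

```bash
python3 -c "
from h import *
go([420,150,213],84.7)"
```

```text
t 1.6 pos [166.3 549.8 213.3] rot [-1.80e+02  1.00e-01  7.88e+01] w 90.8 F [ 0.8  0.6 -0.2] q1,6 [72. 83.]
yaw units -0.69 then d units [-18.73  14.48   0.04]
```

{"fn": "drive_tool", "kwargs": {
  "moves": [
    {"claw": -1, "dx": 0, "dy": 0, "dz": 0, "yaw": -0.7},
    {"claw": -1, "dx": -1, "dy": 0.8, "dz": 0, "yaw": 0},
    {"claw": -1, "dx": -1, "dy": 0.8, "dz": 0, "yaw": 0},
    {"claw": -1, "dx": -1, "dy": 0.8, "dz": 0, "yaw": 0},
    {"claw": -1, "dx": -1, "dy": 0.8, "dz": 0, "yaw": 0}
  ]
}}

```text
time_s: 2.22
ee_pos: [223.6, 463.4, 212.8]
ee_rot: [-180.0, 0.1, 85.1]
force: [1.0, 0.0, -0.9]
gripper_width: 91.1
```

{"fn": "drive_tool", "kwargs": {
  "moves": [
    {"claw": -1, "dx": -1, "dy": 0.8, "dz": 0, "yaw": 0},
    {"claw": -1, "dx": -1, "dy": 0.8, "dz": 0, "yaw": 0},
    {"claw": -1, "dx": -1, "dy": 0.8, "dz": 0, "yaw": 0},
    {"claw": -1, "dx": -1, "dy": 0.8, "dz": 0, "yaw": 0},
    {"claw": -1, "dx": -1, "dy": 0.8, "dz": 0, "yaw": 0}
  ]
}}

```text
time_s: 2.85
ee_pos: [296.9, 353.2, 213.3]
ee_rot: [180.0, 0.1, 85.2]
force: [0.9, 0.8, 0.8]
gripper_width: 91.7
```

{"fn": "drive_tool", "kwargs": {
  "moves": [
    {"claw": -1, "dx": -1, "dy": 0.8, "dz": 0, "yaw": 0},
    {"claw": -1, "dx": -1, "dy": 0.8, "dz": 0, "yaw": 0},
    {"claw": -1, "dx": -1, "dy": 0.8, "dz": 0, "yaw": 0},
    {"claw": -1, "dx": -1, "dy": 0.8, "dz": 0, "yaw": 0},
    {"claw": -1, "dx": -1, "dy": 0.8, "dz": 0, "yaw": 0}
  ]
}}

```text
time_s: 3.48
ee_pos: [370.3, 243.1, 213.9]
ee_rot: [179.9, -0.0, 85.2]
force: [0.4, 0.2, -0.4]
gripper_width: 91.0
```

```bash
python3 -c "
from h import *
go([420,150,213],84.7)
f=grab_frame('wrist');cv2.imwrite('pics/w1.png',f['color'])
for p in ([519,148,74],[530,268,74]): print(proj(f,p))
"
```

```text
t 3.48 pos [370.3 243.1 213.9] rot [179.9  -0.   85.2] w 91.0 F [ 0.4  0.2 -0.4] q1,6 [32. 37.]
yaw units 0.06 then d units [-4.41  2.91  0.05]
[418.18577338 267.27436642]
[432.45539604 159.56301426]
```

View pics/w1.png

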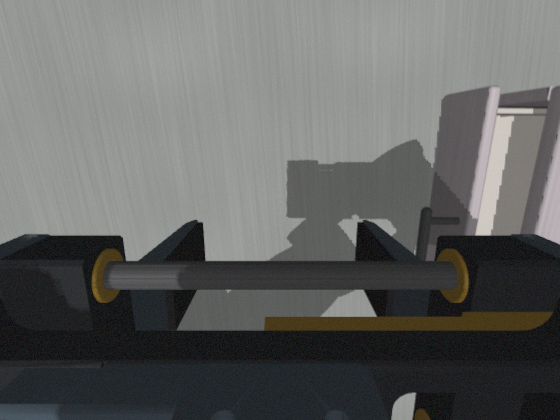

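```bash
python3 -c "
from h import *
f=grab_frame('wrist')
for p,z in [((426,212),79),((423,250),79),((496,90),90),((491,220),90)]: print(p,plane(f,*p,z))
print(np.array([519,148])+65*CY_[:2])
"
```

```text
(426, 212) [524.65120141 211.2961703   79.        ]
(423, 250) [522.94608265 168.15634298  79.        ]
(496, 90) [579.45096592 326.91134858  90.        ]
(491, 220) [586.19280162 200.54050055  90.        ]
[525.00408818 212.72210538]
```

```bash
python3 -c "
from h import *
go([511,148,120],84.7)"
```

```text
t 3.58 pos [370.7 242.4 213.9] rot [179.9   0.   85. ] w 91.2 F [ 0.2  1.  -0.1] q1,6 [32. 37.]
yaw units 0.04 then d units [-4.05  7.41  4.71]
```

{"fn": "drive_tool", "kwargs": {
  "moves": [
    {"claw": 0.12, "dx": -0.6, "dy": 1, "dz": 0.2, "yaw": 0},
    {"claw": 0.12, "dx": -0.6, "dy": 1, "dz": 0.2, "yaw": 0},
    {"claw": 0.12, "dx": -0.6, "dy": 1, "dz": 0.2, "yaw": 0},
    {"claw": 0.12, "dx": -0.6, "dy": 1, "dz": 0.2, "yaw": 0},
    {"claw": 0.12, "dx": -0.6, "dy": 1, "dz": 0.2, "yaw": 0}
  ]
}}

```text
time_s: 4.2
ee_pos: [465.7, 176.2, 194.1]
ee_rot: [179.9, -0.2, 85.2]
force: [-0.6, 1.2, 0.3]
gripper_width: 44.2
```

{"fn": "drive_tool", "kwargs": {
  "moves": [
    {"claw": 0.12, "dx": -0.4, "dy": 0.8, "dz": 0.9, "yaw": 0},
    {"claw": 0.12, "dx": -0.4, "dy": 0.8, "dz": 0.9, "yaw": 0},
    {"claw": 0.12, "dx": -0.3, "dy": 0.8, "dz": 0.9, "yaw": 0},
    {"claw": 0.12, "dx": 0, "dy": 0, "dz": 0.9, "yaw": 0}
  ]
}}

```text
time_s: 4.7
ee_pos: [514.5, 151.1, 117.8]
ee_rot: [179.9, -0.3, 85.1]
force: [0.1, 0.3, -0.8]
gripper_width: 40.0
```

```bash
python3 -c "
from h import *
go([511,148,55],84.7)
f=grab_frame('wrist');cv2.imwrite('pics/w2.png',f['color'])
f=grab_frame('scene');crop(f,240,120,430,260,'s2.png')
"
```

```text
t 4.7 pos [514.5 151.1 117.8] rot [179.9  -0.3  85.1] w 40.0 F [ 0.1  0.3 -0.8] q1,6 [15. 20.]
yaw units 0.05 then d units [-0.19 -0.17  3.14]
s2.png scale 4.105
```

View pics/w2.png

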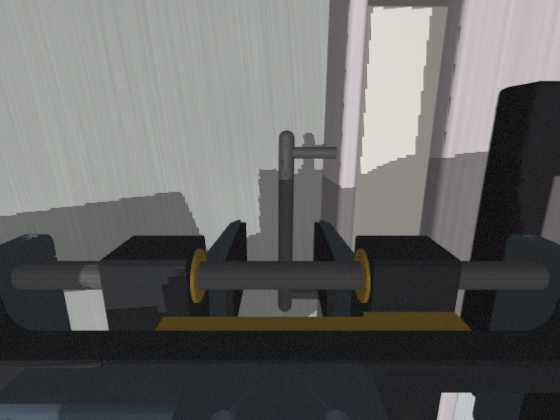

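View pics/s2.png

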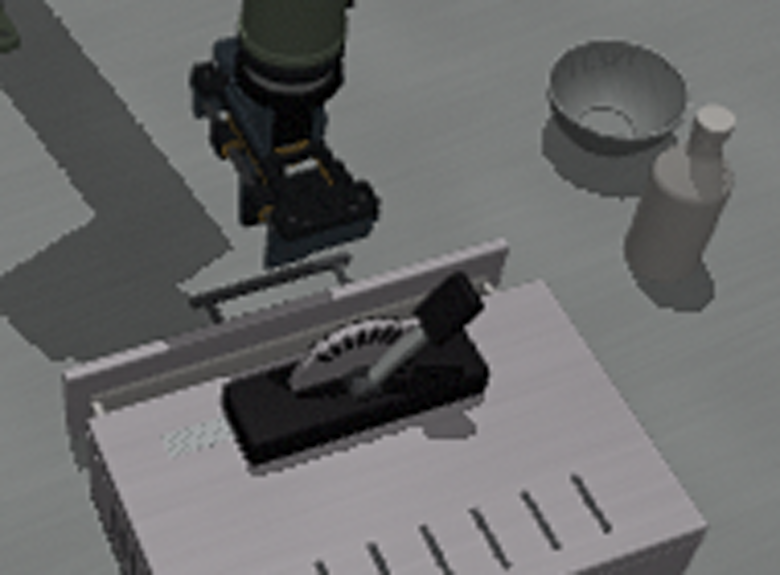

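```bash
python3 -c "
from h import *
f=grab_frame('wrist')
for p,z in [((287,140),79),((285,200),79),((285,300),79),((343,180),90),((357,40),90),((330,225),90)]: print(p,plane(f,*p,z).round(1))
p=telemetry.state()['ee_pos']; print(p)
for w in (20,33): print(proj(f,p+w*CX_+16*CY_),proj(f,p-w*CX_+16*CY_))
"
```

```text
(287, 140) [522.2 212.4  79. ]
(285, 200) [517.5 170.9  79. ]
(285, 300) [511.1  91.3  79. ]
(343, 180) [557.  183.9  90. ]
(357, 40) [568.  267.3  90. ]
(330, 225) [547.  153.3  90. ]
[512.72076914 151.17964964 117.8386789 ]
[314.64934239 222.10522549] [246.93114717 221.51527292]
[336.66970557 222.29706418] [224.93467538 221.32364237]
```

{"fn": "drive_tool", "kwargs": {
  "moves": [
    {"claw": 0.12, "dx": 0, "dy": -0.17, "dz": 0, "yaw": 0},
    {"claw": 0.12, "dx": 0, "dy": 0, "dz": 0.8, "yaw": 0},
    {"claw": 0.12, "dx": 0, "dy": 0, "dz": 0.8, "yaw": 0},
    {"claw": 0.12, "dx": 0, "dy": 0, "dz": 0.8, "yaw": 0},
    {"claw": 0.12, "dx": 0, "dy": 0, "dz": 0.7, "yaw": 0}
  ]
}}

```text
time_s: 5.48
ee_pos: [511.8, 154.0, 59.3]
ee_rot: [179.5, -0.5, 85.3]
force: [-0.1, 0.0, -0.3]
gripper_width: 40.4
```

{"fn": "drive_tool", "kwargs": {
  "moves": [
    {"claw": 0.7, "dx": 0, "dy": 0, "dz": 0, "yaw": 0},
    {"claw": 0.8, "dx": 0, "dy": 0, "dz": 0, "yaw": 0},
    {"claw": 0.9, "dx": 0, "dy": 0, "dz": 0, "yaw": 0},
    {"claw": 0.9, "dx": 0, "dy": 0, "dz": 0, "yaw": 0}
  ],
  "grip_force": 15
}}

```text
time_s: 5.98
ee_pos: [513.5, 154.4, 60.3]
ee_rot: [179.3, -0.6, 85.3]
force: [0.6, 0.5, -3.9]
gripper_width: 10.7
```

{"fn": "drive_tool", "kwargs": {
  "moves": [
    {"claw": 0.9, "dx": 0, "dy": -0.8, "dz": 0, "yaw": 0},
    {"claw": 0.9, "dx": 0, "dy": -0.8, "dz": 0, "yaw": 0},
    {"claw": 0.9, "dx": 0, "dy": -0.8, "dz": 0, "yaw": 0},
    {"claw": 0.9, "dx": 0, "dy": -0.8, "dz": 0, "yaw": 0},
    {"claw": 0.9, "dx": 0, "dy": -0.8, "dz": 0, "yaw": 0}
  ],
  "grip_force": 25
}}

```text
time_s: 6.6
ee_pos: [431.8, 161.9, 60.3]
ee_rot: [178.9, -0.7, 85.2]
force: [2.8, 0.3, 0.0]
gripper_width: 10.6
```

{"fn": "drive_tool", "kwargs": {
  "moves": [
    {"claw": 0.9, "dx": 0, "dy": -0.5, "dz": 0, "yaw": 0},
    {"claw": 0.9, "dx": 0, "dy": -0.4, "dz": 0, "yaw": 0},
    {"claw": 0.9, "dx": 0, "dy": -0.3, "dz": 0, "yaw": 0},
    {"claw": 0.9, "dx": 0, "dy": -0.2, "dz": 0, "yaw": 0},
    {"claw": 0.9, "dx": 0, "dy": -0.2, "dz": 0, "yaw": 0}
  ]
}}

```text
time_s: 7.22
ee_pos: [412.2, 163.8, 60.3]
ee_rot: [177.1, -0.7, 85.7]
force: [12.9, -4.6, -9.7]
gripper_width: 10.7
```

{"fn": "drive_tool", "kwargs": {
  "moves": [
    {"claw": 0.9, "dx": 0, "dy": 0, "dz": 0, "yaw": 0},
    {"claw": 0.1, "dx": 0, "dy": 0, "dz": 0, "yaw": 0},
    {"claw": 0.1, "dx": 0, "dy": 0, "dz": 0, "yaw": 0},
    {"claw": 0.1, "dx": 0, "dy": 0, "dz": 0, "yaw": 0}
  ]
}}

```text
time_s: 7.72
ee_pos: [409.4, 163.0, 59.4]
ee_rot: [177.4, -0.6, 85.7]
force: [0.7, -0.1, -0.5]
gripper_width: 37.3
```

{"fn": "drive_tool", "kwargs": {
  "moves": [
    {"claw": 0.1, "dx": 0, "dy": 0, "dz": -0.5, "yaw": 0},
    {"claw": 0.1, "dx": 0, "dy": 0, "dz": -1, "yaw": 0},
    {"claw": 0.1, "dx": 0, "dy": 0, "dz": -1, "yaw": 0},
    {"claw": 0.1, "dx": 0, "dy": 0, "dz": -1, "yaw": 0},
    {"claw": 0.1, "dx": 0, "dy": 0, "dz": -1, "yaw": 0}
  ]
}}

```text
time_s: 8.35
ee_pos: [403.3, 162.0, 153.0]
ee_rot: [177.6, -0.5, 85.8]
force: [-0.6, -0.8, -0.9]
gripper_width: 41.1
```

```bash
python3 -c "
from h import *
go([412,-206,160],84.7)
f=grab_frame('wrist');cv2.imwrite('pics/w3.png',f['color'])
f=grab_frame('scene');cv2.imwrite('pics/s3.png',f['color'])
"
```

```text
t 8.35 pos [403.3 162.  153. ] rot [177.6  -0.5  85.8] w 41.1 F [-0.6 -0.8 -0.9] q1,6 [21. 25.]
yaw units 0.12 then d units [-18.28   2.15  -0.43]
```

View pics/s3.png

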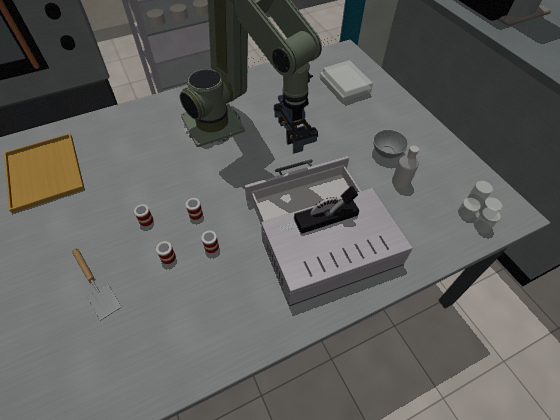

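{"fn": "drive_tool", "kwargs": {
  "moves": [
    {"claw": -0.7, "dx": 0, "dy": 0, "dz": -0.5, "yaw": 1},
    {"claw": -0.7, "dx": 0, "dy": 0, "dz": -0.5, "yaw": 1},
    {"claw": -0.7, "dx": 0, "dy": 0, "dz": -0.5, "yaw": 1},
    {"claw": -0.7, "dx": 0, "dy": 0, "dz": -0.5, "yaw": 1},
    {"claw": -0.7, "dx": 0, "dy": 0, "dz": -0.5, "yaw": 1}
  ]
}}

```text
time_s: 9.07
ee_pos: [399.6, 161.2, 202.4]
ee_rot: [178.7, -2.0, 41.4]
force: [0.1, -0.2, -0.6]
gripper_width: 77.3
```

{"fn": "drive_tool", "kwargs": {
  "moves": [
    {"claw": -0.7, "dx": 0, "dy": 0, "dz": 0, "yaw": 1},
    {"claw": -0.7, "dx": 0, "dy": 0, "dz": 0, "yaw": 1},
    {"claw": -0.7, "dx": 0, "dy": 0, "dz": 0, "yaw": 1},
    {"claw": -0.7, "dx": 0, "dy": 0, "dz": 0, "yaw": 1},
    {"claw": -0.7, "dx": 0, "dy": 0, "dz": 0, "yaw": 1}
  ]
}}

```text
time_s: 9.7
ee_pos: [397.6, 160.6, 199.9]
ee_rot: [-179.7, -2.1, -3.0]
force: [-0.5, 0.1, 0.4]
gripper_width: 77.5
```

```bash
python3 -c "
from h import *
go([408,-209,200],-5.3)
"
```

```text
t 9.7 pos [397.6 160.6 199.9] rot [-179.7   -2.1   -3. ] w 77.5 F [-0.5  0.1  0.4] q1,6 [ 21. 114.]
yaw units 0.26 then d units [ 2.22 18.35 -0.03]
```

{"fn": "drive_tool", "kwargs": {
  "moves": [
    {"claw": -0.7, "dx": 0, "dy": 1, "dz": 0, "yaw": 0.26},
    {"claw": -0.7, "dx": 0.1, "dy": 1, "dz": 0, "yaw": 0},
    {"claw": -0.7, "dx": 0.1, "dy": 1, "dz": 0, "yaw": 0},
    {"claw": -0.7, "dx": 0.1, "dy": 1, "dz": 0, "yaw": 0},
    {"claw": -0.7, "dx": 0.1, "dy": 1, "dz": 0, "yaw": 0}
  ]
}}

```text
time_s: 10.32
ee_pos: [394.6, 58.0, 196.0]
ee_rot: [-179.7, -1.7, -5.2]
force: [0.5, -0.6, -0.6]
gripper_width: 77.7
```

{"fn": "drive_tool", "kwargs": {
  "moves": [
    {"claw": -0.7, "dx": 0.1, "dy": 1, "dz": 0, "yaw": 0},
    {"claw": -0.7, "dx": 0.1, "dy": 1, "dz": 0, "yaw": 0},
    {"claw": -0.7, "dx": 0.1, "dy": 1, "dz": 0, "yaw": 0},
    {"claw": -0.7, "dx": 0.1, "dy": 1, "dz": 0, "yaw": 0},
    {"claw": -0.7, "dx": 0.1, "dy": 1, "dz": 0, "yaw": 0}
  ]
}}

```text
time_s: 10.95
ee_pos: [392.6, -45.6, 192.5]
ee_rot: [-179.7, -1.4, -5.2]
force: [-0.1, -0.6, -1.0]
gripper_width: 77.6
```

{"fn": "drive_tool", "kwargs": {
  "moves": [
    {"claw": -0.7, "dx": 0.1, "dy": 1, "dz": 0, "yaw": 0},
    {"claw": -0.7, "dx": 0.1, "dy": 1, "dz": 0, "yaw": 0},
    {"claw": -0.7, "dx": 0.1, "dy": 1, "dz": 0, "yaw": 0},
    {"claw": -0.7, "dx": 0.1, "dy": 1, "dz": 0, "yaw": 0},
    {"claw": -0.7, "dx": 0.1, "dy": 1, "dz": 0, "yaw": 0}
  ]
}}

```text
time_s: 11.58
ee_pos: [390.9, -148.7, 188.9]
ee_rot: [-179.6, -1.0, -5.1]
force: [-1.0, 0.4, -0.1]
gripper_width: 77.3
```

```bash
python3 -c "
from h import *
go([408,-209,150],-5.3)
f=grab_frame('wrist');cv2.imwrite('pics/w4.png',f['color'])
print(proj(f,[408,-209,62]))
"
```

```text
t 11.57 pos [ 390.9 -148.7  188.9] rot [-179.6   -1.    -5.1] w 77.3 F [-1.   0.4 -0.1] q1,6 [-23.  72.]
yaw units 0.02 then d units [1.09 2.93 1.95]
[339.30941655 179.23596678]
```

View pics/w4.png

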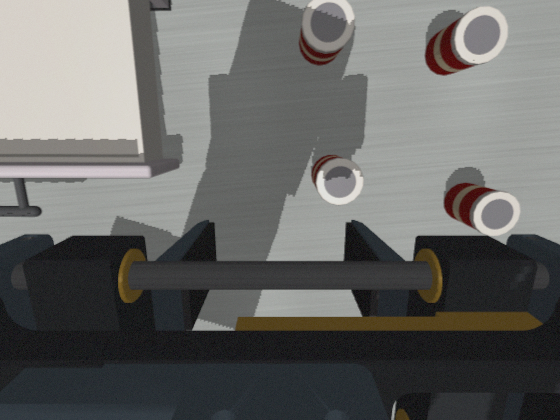

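The wrist view shows all four lids: A (337,180), C (328,25), D (481,36), B (495,213). The drawer's right end is at the upper left.

```bash
python3 -c "
from h import *
f=grab_frame('wrist')
for n,p in dict(A=(337,180),C=(328,24),D=(481,36),B=(495,213)).items(): print(n,plane(f,*p,62).round(1))
a=plane(f,337,180,62)
go([a[0],a[1],37],-5.3)
# tray right-front corner region
print(plane(f,150,170,90), plane(f,40,212,74))
"
```

```text
A [ 407.7 -208.9   62. ]
C [ 548.7 -207.5   62. ]
D [ 526.4 -343.7   62. ]
B [ 359.1 -368.3   62. ]
t 11.68 pos [ 391.1 -149.4  189. ] rot [-179.7   -1.    -5.3] w 77.3 F [0.  0.6 0.1] q1,6 [-23.  72.]
yaw units 0.0 then d units [0.96 2.93 7.6 ]
[436.71213118 -36.74692518  90.        ] [404.31110502  86.6555521   74.        ]
```

{"fn": "drive_tool", "kwargs": {
  "moves": [
    {"claw": -0.7, "dx": 0.4, "dy": 1, "dz": 0, "yaw": 0},
    {"claw": -0.7, "dx": 0.3, "dy": 1, "dz": 0.3, "yaw": 0},
    {"claw": -0.7, "dx": 0.3, "dy": 0.95, "dz": 0.5, "yaw": 0},
    {"claw": -0.7, "dx": 0, "dy": 0, "dz": 1, "yaw": 0},
    {"claw": -0.7, "dx": 0, "dy": 0, "dz": 1, "yaw": 0}
  ]
}}

```text
time_s: 12.3
ee_pos: [407.1, -209.6, 130.2]
ee_rot: [-179.6, -1.0, -5.3]
force: [0.3, -0.1, 0.8]
gripper_width: 77.3
```

```bash
python3 -c "
from h import *
go([407.7,-208.9,22],-5.3)
"
```

```text
t 12.3 pos [ 407.1 -209.6  130.2] rot [-179.6   -1.    -5.3] w 77.3 F [ 0.3 -0.1  0.8] q1,6 [-29.  65.]
yaw units 0.01 then d units [-0.07  0.01  5.41]
```

{"fn": "drive_tool", "kwargs": {
  "moves": [
    {"claw": -0.7, "dx": 0, "dy": 0, "dz": 1, "yaw": 0},
    {"claw": -0.7, "dx": 0, "dy": 0, "dz": 1, "yaw": 0},
    {"claw": -0.7, "dx": 0, "dy": 0, "dz": 1, "yaw": 0},
    {"claw": -0.7, "dx": 0, "dy": 0, "dz": 1, "yaw": 0},
    {"claw": -0.7, "dx": 0, "dy": 0, "dz": 1, "yaw": 0}
  ]
}}

```text
time_s: 12.92
ee_pos: [407.9, -207.3, 24.0]
ee_rot: [-179.4, -0.8, -5.3]
force: [0.5, 0.5, 0.5]
gripper_width: 77.2
```

{"fn": "drive_tool", "kwargs": {
  "moves": [
    {"claw": -0.7, "dx": 0, "dy": 0, "dz": 0.4, "yaw": 0},
    {"claw": 1, "dx": 0, "dy": 0, "dz": 0, "yaw": 0},
    {"claw": 1, "dx": 0, "dy": 0, "dz": 0, "yaw": 0},
    {"claw": 1, "dx": 0, "dy": 0, "dz": 0, "yaw": 0},
    {"claw": 1, "dx": 0, "dy": 0, "dz": 0, "yaw": 0}
  ],
  "grip_force": 20
}}

```text
time_s: 13.55
ee_pos: [407.9, -206.9, 15.4]
ee_rot: [-179.4, -0.8, -5.2]
force: [0.3, 0.4, -2.4]
gripper_width: 47.5
```

{"fn": "drive_tool", "kwargs": {
  "moves": [
    {"claw": 1, "dx": 0, "dy": 0, "dz": 0, "yaw": 0},
    {"claw": 1, "dx": 0, "dy": 0, "dz": -0.5, "yaw": 0},
    {"claw": 1, "dx": 0, "dy": 0, "dz": -1, "yaw": 0},
    {"claw": 1, "dx": 0, "dy": 0, "dz": -1, "yaw": 0}
  ]
}}

```text
time_s: 14.05
ee_pos: [405.8, -206.6, 66.5]
ee_rot: [-179.3, -0.6, -5.3]
force: [0.4, -0.5, -2.3]
gripper_width: 47.6
```

```bash
cat >> h.py <<'E'
FL=np.array([558.4,141.4,0])
def slot(x,y,z): return FL+x*CX_+y*CY_+[0,0,z]
E
python3 -c "
from h import *
for s in ((-45,110),(5,37),(-45,-37),(5,-110)): print(s,slot(*s,0).round(1))
go(slot(-45,110,135),-5.3)
"
```

```text
(-45, 110) [523.8 255.1   0. ]
(5, 37) [566.8 177.8   0. ]
(-45, -37) [510.2 108.7   0. ]
(5, -110) [553.2  31.4   0. ]
t 14.05 pos [ 405.8 -206.6   66.5] rot [-179.3   -0.6   -5.3] w 47.6 F [ 0.4 -0.5 -2.3] q1,6 [-29.  65.]
yaw units 0.01 then d units [  3.77 -23.57  -3.08]
```

{"fn": "drive_tool", "kwargs": {
  "moves": [
    {"claw": 1, "dx": 0.1, "dy": -0.5, "dz": -1, "yaw": 0},
    {"claw": 1, "dx": 0.2, "dy": -1, "dz": -1, "yaw": 0},
    {"claw": 1, "dx": 0.2, "dy": -1, "dz": -1, "yaw": 0},
    {"claw": 1, "dx": 0.2, "dy": -1, "dz": -0.2, "yaw": 0},
    {"claw": 1, "dx": 0.2, "dy": -1, "dz": 0, "yaw": 0}
  ]
}}

```text
time_s: 14.68
ee_pos: [432.3, -118.2, 138.7]
ee_rot: [-179.4, -0.9, -5.4]
force: [-0.4, -0.1, -1.6]
gripper_width: 47.5
```

{"fn": "drive_tool", "kwargs": {
  "moves": [
    {"claw": 1, "dx": 0.2, "dy": -1, "dz": 0, "yaw": 0},
    {"claw": 1, "dx": 0.2, "dy": -1, "dz": 0, "yaw": 0},
    {"claw": 1, "dx": 0.2, "dy": -1, "dz": 0, "yaw": 0},
    {"claw": 1, "dx": 0.2, "dy": -1, "dz": 0, "yaw": 0},
    {"claw": 1, "dx": 0.2, "dy": -1, "dz": 0, "yaw": 0}
  ]
}}

```text
time_s: 15.3
ee_pos: [461.4, -17.0, 143.4]
ee_rot: [-179.4, -1.1, -5.5]
force: [-0.7, -0.4, -2.6]
gripper_width: 47.6
```

{"fn": "drive_tool", "kwargs": {
  "moves": [
    {"claw": 1, "dx": 0.2, "dy": -1, "dz": 0, "yaw": 0},
    {"claw": 1, "dx": 0.2, "dy": -1, "dz": 0, "yaw": 0},
    {"claw": 1, "dx": 0.2, "dy": -1, "dz": 0, "yaw": 0},
    {"claw": 1, "dx": 0.2, "dy": -1, "dz": 0, "yaw": 0},
    {"claw": 1, "dx": 0.2, "dy": -1, "dz": 0, "yaw": 0}
  ]
}}

```text
time_s: 15.92
ee_pos: [490.1, 84.0, 147.6]
ee_rot: [-179.4, -1.1, -5.4]
force: [0.0, -0.6, -2.2]
gripper_width: 47.4
```

{"fn": "drive_tool", "kwargs": {
  "moves": [
    {"claw": 1, "dx": 0.2, "dy": -1, "dz": 0, "yaw": 0},
    {"claw": 1, "dx": 0.2, "dy": -1, "dz": 0, "yaw": 0},
    {"claw": 1, "dx": 0.2, "dy": -1, "dz": 0, "yaw": 0},
    {"claw": 1, "dx": 0.2, "dy": -1, "dz": 0, "yaw": 0},
    {"claw": 1, "dx": 0.2, "dy": -1, "dz": 0, "yaw": 0}
  ]
}}

```text
time_s: 16.55
ee_pos: [519.7, 185.9, 151.1]
ee_rot: [-179.4, -1.1, -5.5]
force: [0.4, -0.4, -1.5]
gripper_width: 47.8
```

```bash
python3 -c "
from h import *
go(slot(-45,110,135),-5.3)
f=grab_frame('scene');crop(f,180,60,400,240,'s5.png')
f=grab_frame('wrist');cv2.imwrite('pics/w5.png',f['color'])
"
```

```text
t 16.55 pos [519.7 185.9 151.1] rot [-179.4   -1.1   -5.5] w 47.8 F [ 0.4 -0.4 -1.5] q1,6 [ 18. 114.]
yaw units -0.02 then d units [-0.14 -3.45  0.84]
s5.png scale 3.222
```

View pics/s5.png

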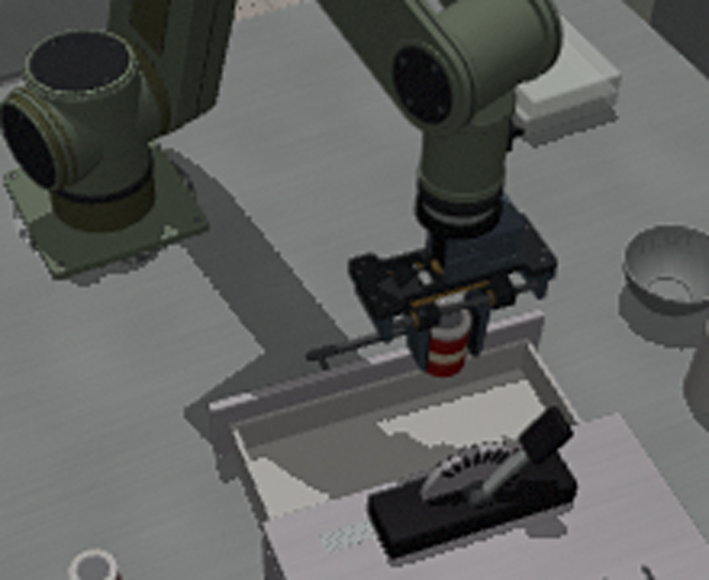

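View pics/w5.png

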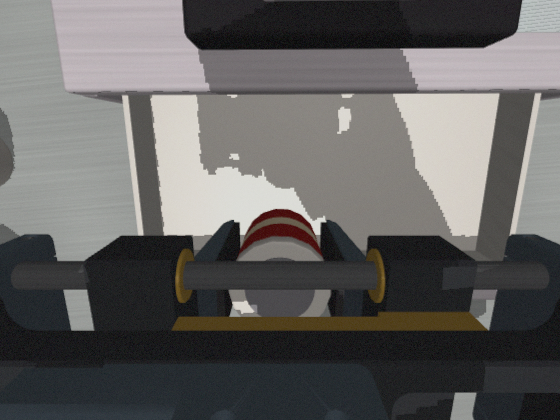

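```bash
python3 -c "
from h import *
f=grab_frame('wrist')
l=plane(f,156,150,17); r=plane(f,492,150,17); print(l,r,(l+r)/2,np.linalg.norm(l-r))
l=plane(f,129,150,60); r=plane(f,528,150,60); print(l,r,(l+r)/2,np.linalg.norm(l-r))
def cf(p): d=p-FL; return d@CX_,d@CY_
print(cf((l+r)/2), cf(plane(f,300,92,105)))
"
```

```text
[583.0167222  307.95055835  17.        ] [551.86902479 -25.85554758  17.        ] [567.4428735  141.04750539  17.        ] 335.2561638576816
[585.72520031 313.27956963  60.        ] [553.92622309 -27.50622329  60.        ] [569.8257117  142.88667317  60.        ] 342.26617070062093
(np.float64(11.239538459434655), np.float64(2.5357168954852263)) (np.float64(52.63454666758844), np.float64(28.673319867700755))
```

{"fn": "drive_tool", "kwargs": {
  "moves": [
    {"claw": 1, "dx": 0, "dy": -1, "dz": 0, "yaw": 0},
    {"claw": 1, "dx": 0, "dy": -1, "dz": 0.2, "yaw": 0},
    {"claw": 1, "dx": -0.1, "dy": -1, "dz": 0.2, "yaw": 0},
    {"claw": 1, "dx": 0, "dy": -0.4, "dz": 0.5, "yaw": 0},
    {"claw": 1, "dx": 0, "dy": 0, "dz": 0.5, "yaw": 0}
  ]
}}

```text
time_s: 17.32
ee_pos: [524.6, 258.3, 121.8]
ee_rot: [-179.4, -1.1, -5.4]
force: [-0.0, -0.3, -2.2]
gripper_width: 47.7
```

```bash
python3 -c "
from h import *
go(slot(-45,110,34),-5.3)
"
```

```text
t 17.32 pos [524.6 258.3 121.8] rot [-179.4   -1.1   -5.4] w 47.7 F [-0.  -0.3 -2.2] q1,6 [ 25. 121.]
yaw units -0.01 then d units [-0.11  0.21  4.39]
```

{"fn": "drive_tool", "kwargs": {
  "moves": [
    {"claw": 1, "dx": -0.1, "dy": 0.1, "dz": 0.9, "yaw": 0},
    {"claw": 1, "dx": 0, "dy": 0.1, "dz": 0.9, "yaw": 0},
    {"claw": 1, "dx": 0, "dy": 0, "dz": 0.9, "yaw": 0},
    {"claw": 1, "dx": 0, "dy": 0, "dz": 0.9, "yaw": 0},
    {"claw": 1, "dx": 0, "dy": 0, "dz": 0.5, "yaw": 0}
  ]
}}

```text
time_s: 17.95
ee_pos: [522.1, 252.0, 33.7]
ee_rot: [-179.6, -0.9, -5.4]
force: [-0.6, -0.5, -1.7]
gripper_width: 47.7
```

```bash
python3 -c "
from h import *
go(slot(-45,110,33),-5.3)
f=grab_frame('scene');crop(f,240,120,400,240,'s6.png')
f=grab_frame('wrist');cv2.imwrite('pics/w6.png',f['color'])
"
```

```text
t 17.95 pos [522.1 252.   33.7] rot [-179.6   -0.9   -5.4] w 47.7 F [-0.6 -0.5 -1.7] q1,6 [ 25. 120.]
yaw units -0.02 then d units [ 0.07 -0.16  0.04]
s6.png scale 4.833
```

View pics/s6.png

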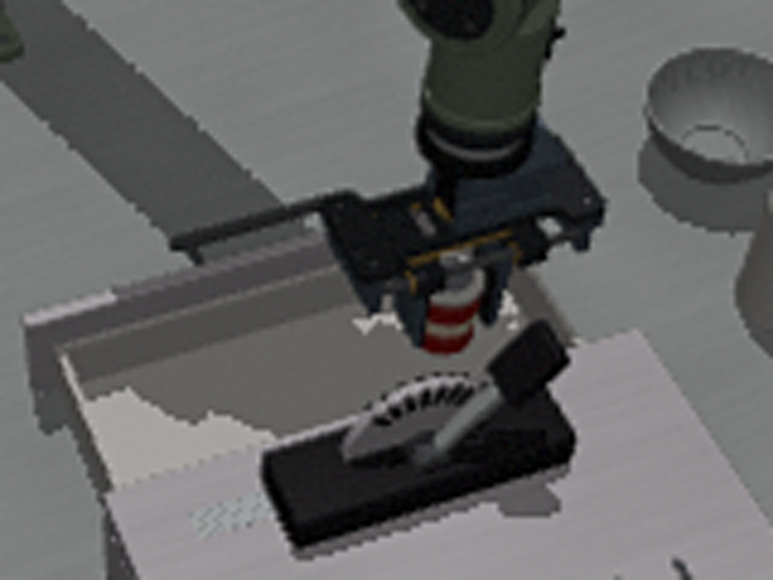

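{"fn": "drive_tool", "kwargs": {
  "moves": [
    {"claw": 1, "dx": 0, "dy": 0, "dz": 0.1, "yaw": 0},
    {"claw": 1, "dx": 0, "dy": 0, "dz": 0.05, "yaw": 0}
  ]
}}

```text
time_s: 18.3
ee_pos: [522.7, 252.2, 32.1]
ee_rot: [-179.6, -1.0, -5.4]
force: [-2.5, -1.6, 4.2]
gripper_width: 47.7
```

{"fn": "drive_tool", "kwargs": {
  "moves": [
    {"claw": -0.4, "dx": 0, "dy": 0, "dz": 0, "yaw": 0},
    {"claw": -0.4, "dx": 0, "dy": 0, "dz": 0, "yaw": 0},
    {"claw": -0.4, "dx": 0, "dy": 0, "dz": -0.5, "yaw": 0},
    {"claw": -0.4, "dx": 0, "dy": 0, "dz": -1, "yaw": 0},
    {"claw": -0.4, "dx": 0, "dy": 0, "dz": -1, "yaw": 0}
  ]
}}

```text
time_s: 18.92
ee_pos: [522.4, 252.3, 85.0]
ee_rot: [-179.5, -1.1, -5.4]
force: [0.9, -0.6, 0.2]
gripper_width: 64.0
```

{"fn": "drive_tool", "kwargs": {
  "moves": [
    {"claw": -0.7, "dx": 0, "dy": 0, "dz": -1, "yaw": 0},
    {"claw": -0.7, "dx": 0, "dy": 0.5, "dz": -1, "yaw": 0},
    {"claw": -0.7, "dx": 0, "dy": 1, "dz": -0.5, "yaw": 0},
    {"claw": -0.7, "dx": 0, "dy": 1, "dz": 0, "yaw": 0},
    {"claw": -0.7, "dx": 0, "dy": 1, "dz": 0, "yaw": 0}
  ]
}}

```text
time_s: 19.55
ee_pos: [515.5, 180.0, 139.5]
ee_rot: [-179.4, -1.4, -5.3]
force: [0.3, 0.5, 0.1]
gripper_width: 78.0
```

```bash
python3 -c "
from h import *
go([520,-150,150],-5.3)
f=grab_frame('scene');cv2.imwrite('pics/s7.png',f['color'])
"
```

```text
t 19.55 pos [515.5 180.  139.5] rot [-179.4   -1.4   -5.3] w 78.0 F [0.3 0.5 0.1] q1,6 [ 18. 113.]
yaw units -0.0 then d units [ 1.76 16.4  -0.66]
```

View pics/s7.png

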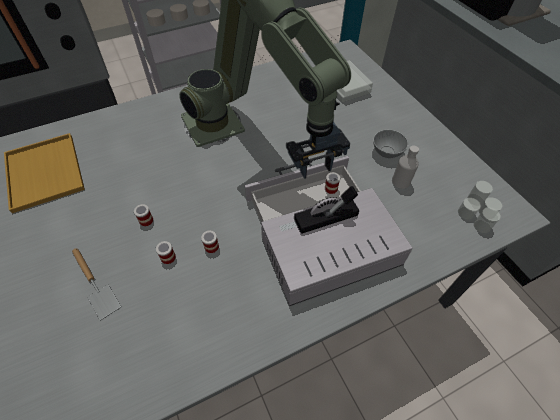

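```bash
python3 -c "
from h import *
go([548.7,-207.5,130],-5.3)
"
```

```text
t 19.6 pos [514.8 177.6 139.3] rot [-179.5   -1.3   -5.4] w 77.5 F [-0.5 -2.8 -0.3] q1,6 [ 18. 113.]
yaw units -0.01 then d units [ 3.45 19.02  0.38]
```

{"fn": "drive_tool", "kwargs": {
  "moves": [
    {"claw": -0.7, "dx": 0, "dy": 1, "dz": -0.1, "yaw": 0},
    {"claw": -0.7, "dx": 0.1, "dy": 1, "dz": -0.1, "yaw": 0},
    {"claw": -0.7, "dx": 0.1, "dy": 1, "dz": 0, "yaw": 0},
    {"claw": -0.7, "dx": 0.1, "dy": 1, "dz": 0, "yaw": 0},
    {"claw": -0.7, "dx": 0.1, "dy": 1, "dz": 0, "yaw": 0}
  ]
}}

```text
time_s: 20.23
ee_pos: [510.5, 71.4, 138.9]
ee_rot: [-179.6, -0.9, -5.5]
force: [0.2, 0.1, -0.7]
gripper_width: 77.8
```

{"fn": "drive_tool", "kwargs": {
  "moves": [
    {"claw": -0.7, "dx": 0.2, "dy": 1, "dz": 0, "yaw": 0},
    {"claw": -0.7, "dx": 0.2, "dy": 1, "dz": 0, "yaw": 0},
    {"claw": -0.7, "dx": 0.2, "dy": 1, "dz": 0, "yaw": 0},
    {"claw": -0.7, "dx": 0.2, "dy": 1, "dz": 0, "yaw": 0},
    {"claw": -0.7, "dx": 0.2, "dy": 1, "dz": 0, "yaw": 0}
  ]
}}

```text
time_s: 20.85
ee_pos: [517.5, -35.8, 134.4]
ee_rot: [-179.6, -0.5, -5.7]
force: [0.6, -1.0, 0.4]
gripper_width: 77.7
```

{"fn": "drive_tool", "kwargs": {
  "moves": [
    {"claw": -0.7, "dx": 0.2, "dy": 1, "dz": 0, "yaw": 0},
    {"claw": -0.7, "dx": 0.2, "dy": 1, "dz": 0, "yaw": 0},
    {"claw": -0.7, "dx": 0.2, "dy": 1, "dz": 0, "yaw": 0},
    {"claw": -0.7, "dx": 0.2, "dy": 1, "dz": 0, "yaw": 0},
    {"claw": -0.7, "dx": 0.2, "dy": 1, "dz": 0, "yaw": 0}
  ]
}}

```text
time_s: 21.48
ee_pos: [523.8, -142.6, 129.5]
ee_rot: [-179.5, -0.0, -6.0]
force: [0.5, 0.7, 0.3]
gripper_width: 77.5
```

```bash
python3 -c "
from h import *
go([548.7,-207.5,22],-5.3)
f=grab_frame('wrist');cv2.imwrite('pics/w7.png',f['color'])
print(proj(f,[548.7,-207.5,62]))
"
```

```text
t 21.48 pos [ 523.8 -142.6  129.5] rot [-179.5   -0.    -6. ] w 77.5 F [0.5 0.7 0.3] q1,6 [-17.  79.]
yaw units -0.08 then d units [1.54 3.17 5.35]
[358.50454244 177.64520339]
```

View pics/w7.png

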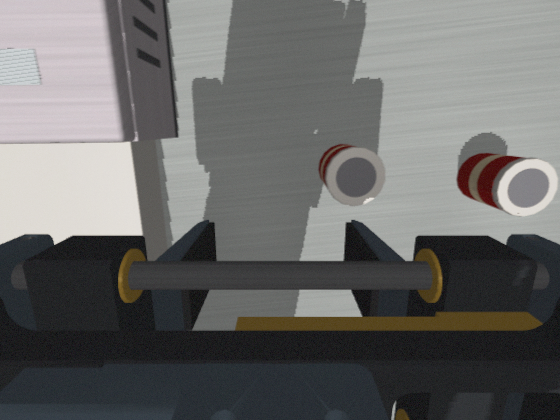

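```bash
python3 -c "
from h import *
f=grab_frame('wrist')
a=plane(f,354,175,62); print(a, plane(f,525,187,62))
go([a[0],a[1],17],-5.3)
"
```

```text
[ 551.54379039 -206.5292559    62.        ] [ 527.61575115 -341.95596082   62.        ]
t 21.57 pos [ 524.  -143.4  129.5] rot [-179.5   -0.    -6.1] w 77.4 F [-0.3  0.8  0. ] q1,6 [-17.  79.]
yaw units -0.09 then d units [1.66 3.06 5.6 ]
```

{"fn": "drive_tool", "kwargs": {
  "moves": [
    {"claw": -0.7, "dx": 0.5, "dy": 1, "dz": 0, "yaw": -0.09},
    {"claw": -0.7, "dx": 0.6, "dy": 1, "dz": 0, "yaw": 0},
    {"claw": -0.7, "dx": 0.5, "dy": 1, "dz": 0, "yaw": 0},
    {"claw": -0.7, "dx": 0, "dy": 0, "dz": 0.8, "yaw": 0},
    {"claw": -0.7, "dx": 0, "dy": 0, "dz": 0.6, "yaw": 0}
  ]
}}

```text
time_s: 22.2
ee_pos: [550.1, -206.8, 98.2]
ee_rot: [-179.3, 0.1, -5.4]
force: [-0.4, 0.0, 0.5]
gripper_width: 77.9
```

```bash
python3 -c "
from h import *
go([551,-206.5,17],-5.3)
"
```

```text
t 22.2 pos [ 550.1 -206.8   98.2] rot [-1.793e+02  1.000e-01 -5.400e+00] w 77.9 F [-0.4  0.   0.5] q1,6 [-22.  73.]
yaw units -0.01 then d units [0.05 0.03 4.06]
```

{"fn": "drive_tool", "kwargs": {
  "moves": [
    {"claw": -0.7, "dx": 0, "dy": 0, "dz": 1, "yaw": 0},
    {"claw": -0.7, "dx": 0, "dy": 0, "dz": 1, "yaw": 0},
    {"claw": -0.7, "dx": 0, "dy": 0, "dz": 1, "yaw": 0},
    {"claw": -0.7, "dx": 0, "dy": 0, "dz": 0.8, "yaw": 0},
    {"claw": 1, "dx": 0, "dy": 0, "dz": 0.1, "yaw": 0}
  ]
}}

```text
time_s: 22.82
ee_pos: [545.9, -201.3, 12.8]
ee_rot: [-179.1, 0.6, -5.3]
force: [0.5, 0.7, 0.7]
gripper_width: 70.0
```

{"fn": "drive_tool", "kwargs": {
  "moves": [
    {"claw": 1, "dx": 0, "dy": 0, "dz": 0, "yaw": 0},
    {"claw": 1, "dx": 0, "dy": 0, "dz": 0, "yaw": 0},
    {"claw": 1, "dx": 0, "dy": 0, "dz": 0, "yaw": 0},
    {"claw": 1, "dx": 0, "dy": 0, "dz": 0, "yaw": 0}
  ]
}}

```text
time_s: 23.32
ee_pos: [547.0, -201.5, 14.3]
ee_rot: [-179.2, 0.4, -5.2]
force: [0.2, 0.2, -1.2]
gripper_width: 47.4
```

{"fn": "drive_tool", "kwargs": {
  "moves": [
    {"claw": 1, "dx": 0, "dy": 0, "dz": -0.5, "yaw": 0},
    {"claw": 1, "dx": 0, "dy": 0, "dz": -1, "yaw": 0},
    {"claw": 1, "dx": 0, "dy": 0, "dz": -1, "yaw": 0},
    {"claw": 1, "dx": 0, "dy": -0.3, "dz": -1, "yaw": 0},
    {"claw": 1, "dx": 0, "dy": -0.5, "dz": -1, "yaw": 0}
  ]
}}

```text
time_s: 23.95
ee_pos: [548.3, -187.0, 108.6]
ee_rot: [-179.1, 0.5, -5.3]
force: [0.5, -0.4, -2.1]
gripper_width: 47.4
```

```bash
python3 -c "
from h import *
go(slot(5,37,140),-5.3)
"
```

```text
t 23.95 pos [ 548.3 -187.   108.6] rot [-179.1    0.5   -5.3] w 47.4 F [ 0.5 -0.4 -2.1] q1,6 [-20.  75.]
yaw units -0.0 then d units [ -0.78 -18.27  -1.29]
```

{"fn": "drive_tool", "kwargs": {
  "moves": [
    {"claw": 1, "dx": -0.1, "dy": -1, "dz": -0.4, "yaw": 0},
    {"claw": 1, "dx": 0, "dy": -1, "dz": -0.3, "yaw": 0},
    {"claw": 1, "dx": 0, "dy": -1, "dz": 0, "yaw": 0},
    {"claw": 1, "dx": 0, "dy": -1, "dz": 0, "yaw": 0},
    {"claw": 1, "dx": 0, "dy": -1, "dz": 0, "yaw": 0}
  ]
}}

```text
time_s: 24.58
ee_pos: [555.5, -80.6, 125.3]
ee_rot: [-179.1, 0.5, -5.3]
force: [-0.7, 0.3, -0.6]
gripper_width: 48.0
```

{"fn": "drive_tool", "kwargs": {
  "moves": [
    {"claw": 1, "dx": -0.1, "dy": -1, "dz": 0, "yaw": 0},
    {"claw": 1, "dx": 0, "dy": -1, "dz": 0, "yaw": 0},
    {"claw": 1, "dx": 0, "dy": -1, "dz": 0, "yaw": 0},
    {"claw": 1, "dx": 0, "dy": -1, "dz": 0, "yaw": 0},
    {"claw": 1, "dx": 0, "dy": -1, "dz": 0, "yaw": 0}
  ]
}}

```text
time_s: 25.2
ee_pos: [559.3, 28.9, 122.4]
ee_rot: [-179.1, 1.0, -5.1]
force: [0.5, -0.8, -1.5]
gripper_width: 47.7
```

{"fn": "drive_tool", "kwargs": {
  "moves": [
    {"claw": 1, "dx": -0.1, "dy": -1, "dz": 0, "yaw": 0},
    {"claw": 1, "dx": 0, "dy": -1, "dz": 0, "yaw": 0},
    {"claw": 1, "dx": 0, "dy": -1, "dz": 0, "yaw": 0},
    {"claw": 1, "dx": 0, "dy": -1, "dz": 0, "yaw": 0},
    {"claw": 1, "dx": 0, "dy": -1, "dz": 0, "yaw": 0}
  ]
}}

```text
time_s: 25.82
ee_pos: [562.2, 137.5, 120.0]
ee_rot: [-179.2, 1.5, -4.9]
force: [-0.7, -0.4, -1.1]
gripper_width: 47.6
```

```bash
python3 -c "
from h import *
go(slot(5,37,60),-5.3)
f=grab_frame('scene');cv2.imwrite('pics/s8.png',f['color'])
"
```

```text
t 25.82 pos [562.2 137.5 120. ] rot [-179.2    1.5   -4.9] w 47.6 F [-0.7 -0.4 -1.1] q1,6 [ 12. 106.]
yaw units 0.05 then d units [ 0.12 -1.98  3.03]
```

View pics/s8.png

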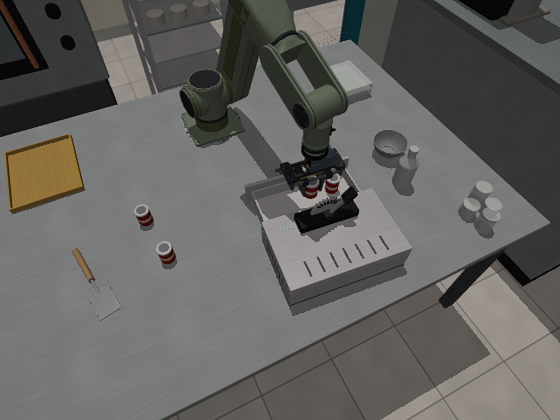

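{"fn": "drive_tool", "kwargs": {
  "moves": [
    {"claw": 1, "dx": 0.1, "dy": -1, "dz": 0, "yaw": 0},
    {"claw": 1, "dx": 0, "dy": -0.9, "dz": 0, "yaw": 0},
    {"claw": 1, "dx": 0, "dy": 0, "dz": 0.8, "yaw": 0},
    {"claw": 1, "dx": 0, "dy": 0, "dz": 0.8, "yaw": 0},
    {"claw": 1, "dx": 0, "dy": 0, "dz": 0.8, "yaw": 0}
  ]
}}

```text
time_s: 26.5
ee_pos: [567.0, 181.7, 69.9]
ee_rot: [-179.1, 1.4, -4.8]
force: [0.3, 0.0, -1.0]
gripper_width: 47.7
```

```bash
python3 -c "
from h import *
go(slot(5,37,31),-5.3)
"
```

```text
t 26.5 pos [567.  181.7  69.9] rot [-179.1    1.4   -4.8] w 47.7 F [ 0.3  0.  -1. ] q1,6 [ 16. 110.]
yaw units 0.06 then d units [0.06 0.23 1.94]
```

{"fn": "drive_tool", "kwargs": {
  "moves": [
    {"claw": 1, "dx": 0.1, "dy": 0.3, "dz": 0.7, "yaw": 0},
    {"claw": 1, "dx": 0, "dy": 0, "dz": 0.7, "yaw": 0},
    {"claw": 1, "dx": 0, "dy": 0, "dz": 0.3, "yaw": 0},
    {"claw": 1, "dx": 0, "dy": 0, "dz": 0.15, "yaw": 0}
  ]
}}

```text
time_s: 27.0
ee_pos: [567.8, 173.8, 30.3]
ee_rot: [-179.2, 1.4, -4.8]
force: [-2.7, -2.5, 25.0]
gripper_width: 47.7
```

{"fn": "drive_tool", "kwargs": {
  "moves": [
    {"claw": -0.4, "dx": 0, "dy": 0, "dz": -0.03, "yaw": 0},
    {"claw": -0.4, "dx": 0, "dy": 0, "dz": 0, "yaw": 0},
    {"claw": -0.4, "dx": 0, "dy": 0, "dz": -0.5, "yaw": 0},
    {"claw": -0.4, "dx": 0, "dy": 0, "dz": -1, "yaw": 0},
    {"claw": -0.4, "dx": 0, "dy": 0, "dz": -1, "yaw": 0}
  ]
}}

```text
time_s: 27.62
ee_pos: [569.3, 173.1, 83.2]
ee_rot: [-179.2, 1.4, -4.8]
force: [-0.3, -0.1, 0.3]
gripper_width: 64.2
```

{"fn": "drive_tool", "kwargs": {
  "moves": [
    {"claw": -0.7, "dx": 0, "dy": 0, "dz": -1, "yaw": 0},
    {"claw": -0.7, "dx": 0, "dy": 0.5, "dz": -1, "yaw": 0},
    {"claw": -0.7, "dx": 0, "dy": 1, "dz": -0.5, "yaw": 0},
    {"claw": -0.7, "dx": 0, "dy": 1, "dz": 0, "yaw": 0},
    {"claw": -0.7, "dx": 0, "dy": 1, "dz": 0, "yaw": 0}
  ]
}}

```text
time_s: 28.25
ee_pos: [564.9, 100.0, 136.3]
ee_rot: [-179.1, 1.2, -4.7]
force: [-1.1, 0.2, 0.1]
gripper_width: 77.6
```

```bash
python3 -c "
from h import *
go([527,-342.5,140],-5.3)
f=grab_frame('scene');cv2.imwrite('pics/s9.png',f['color'])
"
```

```text
t 28.25 pos [564.9 100.  136.3] rot [-179.1    1.2   -4.7] w 77.6 F [-1.1  0.2  0.1] q1,6 [  8. 102.]
yaw units 0.07 then d units [ 0.15 22.2  -0.54]
```

View pics/s9.png

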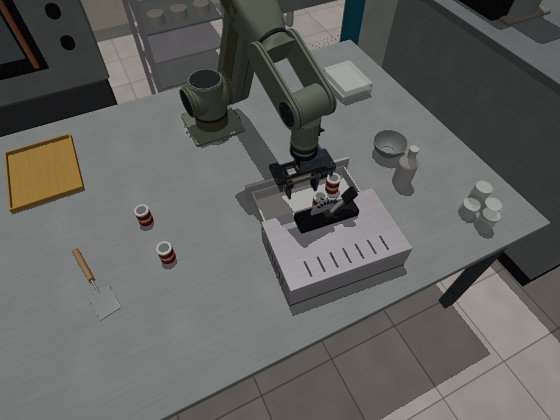

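{"fn": "drive_tool", "kwargs": {
  "moves": [
    {"claw": -0.7, "dx": 0, "dy": 1, "dz": 0, "yaw": 0.07},
    {"claw": -0.7, "dx": 0, "dy": 1, "dz": 0, "yaw": 0},
    {"claw": -0.7, "dx": 0, "dy": 1, "dz": 0, "yaw": 0},
    {"claw": -0.7, "dx": 0, "dy": 1, "dz": 0, "yaw": 0},
    {"claw": -0.7, "dx": 0, "dy": 1, "dz": 0, "yaw": 0}
  ]
}}

```text
time_s: 28.92
ee_pos: [553.2, -8.0, 132.2]
ee_rot: [-179.2, 1.5, -5.5]
force: [-0.0, 0.1, 0.5]
gripper_width: 77.8
```

{"fn": "drive_tool", "kwargs": {
  "moves": [
    {"claw": -0.7, "dx": 0, "dy": 1, "dz": -0.1, "yaw": 0},
    {"claw": -0.7, "dx": 0, "dy": 1, "dz": 0, "yaw": 0},
    {"claw": -0.7, "dx": 0, "dy": 1, "dz": -0.1, "yaw": 0},
    {"claw": -0.7, "dx": 0, "dy": 1, "dz": 0, "yaw": 0},
    {"claw": -0.7, "dx": 0, "dy": 1, "dz": 0, "yaw": 0}
  ]
}}

```text
time_s: 29.55
ee_pos: [541.8, -114.3, 133.8]
ee_rot: [-179.2, 1.6, -5.5]
force: [0.5, 0.4, 0.2]
gripper_width: 77.5
```

{"fn": "drive_tool", "kwargs": {
  "moves": [
    {"claw": -0.7, "dx": 0, "dy": 1, "dz": -0.1, "yaw": 0},
    {"claw": -0.7, "dx": 0, "dy": 1, "dz": 0, "yaw": 0},
    {"claw": -0.7, "dx": 0, "dy": 1, "dz": -0.1, "yaw": 0},
    {"claw": -0.7, "dx": 0, "dy": 1, "dz": 0, "yaw": 0},
    {"claw": -0.7, "dx": 0, "dy": 1, "dz": 0, "yaw": 0}
  ]
}}

```text
time_s: 30.18
ee_pos: [530.6, -220.6, 135.7]
ee_rot: [-179.1, 1.7, -5.6]
force: [0.7, -0.1, 0.2]
gripper_width: 77.5
```

{"fn": "drive_tool", "kwargs": {
  "moves": [
    {"claw": -0.7, "dx": 0, "dy": 1, "dz": -0.1, "yaw": 0},
    {"claw": -0.7, "dx": 0, "dy": 1, "dz": 0, "yaw": 0},
    {"claw": -0.7, "dx": 0, "dy": 1, "dz": 0, "yaw": 0},
    {"claw": -0.7, "dx": 0, "dy": 1, "dz": 0, "yaw": 0}
  ]
}}

```text
time_s: 30.68
ee_pos: [522.3, -306.0, 136.5]
ee_rot: [-179.1, 1.6, -5.6]
force: [-0.5, -0.1, 0.1]
gripper_width: 77.5
```

```bash
python3 -c "
from h import *
go([527,-342.5,17],-5.3)
f=grab_frame('wrist');cv2.imwrite('pics/w9.png',f['color'])
print(proj(f,[527,-342.5,62]))
"
```

```text
t 30.68 pos [ 522.3 -306.   136.5] rot [-179.1    1.6   -5.6] w 77.5 F [-0.5 -0.1  0.1] q1,6 [-31.  64.]
yaw units -0.03 then d units [0.57 1.88 5.93]
[324.19289002 201.36258826]
```

View pics/w9.png

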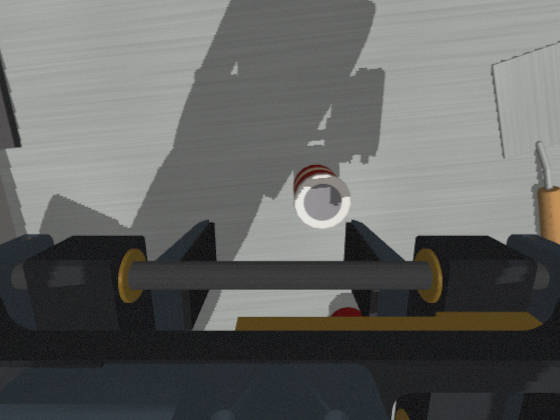

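{"fn": "drive_tool", "kwargs": {
  "moves": [
    {"claw": -0.7, "dx": 0.3, "dy": 0.9, "dz": 0, "yaw": 0},
    {"claw": -0.7, "dx": 0.3, "dy": 0.9, "dz": 0.5, "yaw": 0},
    {"claw": -0.7, "dx": 0, "dy": 0, "dz": 0.9, "yaw": 0},
    {"claw": -0.7, "dx": 0, "dy": 0, "dz": 0.9, "yaw": 0}
  ]
}}

```text
time_s: 31.22
ee_pos: [531.4, -350.0, 88.1]
ee_rot: [-179.4, 1.4, -5.7]
force: [0.4, 0.2, -0.3]
gripper_width: 77.8
```

```bash
python3 -c "
from h import *
go([527,-342,17],-5.3)
"
```

```text
t 31.23 pos [ 531.4 -350.    88.1] rot [-179.4    1.4   -5.7] w 77.8 F [ 0.4  0.2 -0.3] q1,6 [-34.  61.]
yaw units -0.05 then d units [-0.17 -0.34  3.56]
```

{"fn": "drive_tool", "kwargs": {
  "moves": [
    {"claw": -0.7, "dx": -0.1, "dy": -0.3, "dz": 0.3, "yaw": 0},
    {"claw": -0.7, "dx": 0, "dy": 0, "dz": 0.8, "yaw": 0},
    {"claw": -0.7, "dx": 0, "dy": 0, "dz": 0.8, "yaw": 0},
    {"claw": -0.7, "dx": 0, "dy": 0, "dz": 0.8, "yaw": 0},
    {"claw": -0.7, "dx": 0, "dy": 0, "dz": 0.6, "yaw": 0}
  ]
}}

```text
time_s: 31.85
ee_pos: [528.4, -342.8, 16.8]
ee_rot: [-179.3, 1.5, -5.6]
force: [0.7, 0.6, -0.0]
gripper_width: 77.8
```

{"fn": "drive_tool", "kwargs": {
  "moves": [
    {"claw": 1, "dx": 0, "dy": 0, "dz": 0, "yaw": 0},
    {"claw": 1, "dx": 0, "dy": 0, "dz": 0, "yaw": 0},
    {"claw": 1, "dx": 0, "dy": 0, "dz": 0, "yaw": 0},
    {"claw": 1, "dx": 0, "dy": 0, "dz": 0, "yaw": 0}
  ]
}}

```text
time_s: 32.35
ee_pos: [528.6, -342.8, 16.7]
ee_rot: [-179.3, 1.5, -5.6]
force: [-0.6, -0.3, -1.5]
gripper_width: 47.8
```

{"fn": "drive_tool", "kwargs": {
  "moves": [
    {"claw": 1, "dx": 0, "dy": 0, "dz": -0.5, "yaw": 0},
    {"claw": 1, "dx": 0, "dy": 0, "dz": -1, "yaw": 0},
    {"claw": 1, "dx": 0, "dy": 0, "dz": -1, "yaw": 0},
    {"claw": 1, "dx": 0, "dy": -0.3, "dz": -1, "yaw": 0},
    {"claw": 1, "dx": 0, "dy": -0.5, "dz": -1, "yaw": 0}
  ]
}}

```text
time_s: 32.98
ee_pos: [532.0, -328.4, 111.1]
ee_rot: [-179.3, 1.5, -5.7]
force: [0.6, 0.3, -0.6]
gripper_width: 47.5
```

```bash
python3 -c "
from h import *
go(slot(-45,-37,130),-5.3)
"
```

```text
t 32.98 pos [ 532.  -328.4  111.1] rot [-179.3    1.5   -5.7] w 47.5 F [ 0.6  0.3 -0.6] q1,6 [-33.  63.]
yaw units -0.05 then d units [ -3.13 -21.67  -0.61]
```

{"fn": "drive_tool", "kwargs": {
  "moves": [
    {"claw": 1, "dx": -0.1, "dy": -1, "dz": -0.4, "yaw": -0.05},
    {"claw": 1, "dx": -0.1, "dy": -1, "dz": -0.3, "yaw": 0},
    {"claw": 1, "dx": -0.1, "dy": -1, "dz": 0, "yaw": 0},
    {"claw": 1, "dx": -0.1, "dy": -1, "dz": 0, "yaw": 0},
    {"claw": 1, "dx": -0.1, "dy": -1, "dz": 0, "yaw": 0}
  ]
}}

```text
time_s: 33.6
ee_pos: [531.3, -221.4, 128.0]
ee_rot: [-179.3, 1.5, -5.2]
force: [-0.2, -0.0, -2.2]
gripper_width: 47.6
```

{"fn": "drive_tool", "kwargs": {
  "moves": [
    {"claw": 1, "dx": -0.2, "dy": -1, "dz": 0, "yaw": 0},
    {"claw": 1, "dx": -0.2, "dy": -1, "dz": 0, "yaw": 0},
    {"claw": 1, "dx": -0.2, "dy": -1, "dz": 0, "yaw": 0},
    {"claw": 1, "dx": -0.2, "dy": -1, "dz": 0, "yaw": 0},
    {"claw": 1, "dx": -0.2, "dy": -1, "dz": 0, "yaw": 0}
  ]
}}

```text
time_s: 34.22
ee_pos: [519.4, -112.4, 129.3]
ee_rot: [-179.3, 1.5, -5.2]
force: [0.3, 0.1, -0.6]
gripper_width: 47.7
```

{"fn": "drive_tool", "kwargs": {
  "moves": [
    {"claw": 1, "dx": -0.2, "dy": -1, "dz": 0, "yaw": 0},
    {"claw": 1, "dx": -0.2, "dy": -1, "dz": 0, "yaw": 0},
    {"claw": 1, "dx": -0.2, "dy": -1, "dz": 0, "yaw": 0},
    {"claw": 1, "dx": -0.2, "dy": -1, "dz": 0, "yaw": 0},
    {"claw": 1, "dx": -0.2, "dy": -1, "dz": 0, "yaw": 0}
  ]
}}

```text
time_s: 34.85
ee_pos: [507.5, -4.1, 131.5]
ee_rot: [-179.3, 1.5, -5.2]
force: [-0.5, 0.2, -0.1]
gripper_width: 47.9
```

```bash
python3 -c "
from h import *
go(slot(-45,-37,110),-5.3)
f=grab_frame('scene');cv2.imwrite('pics/s10.png',f['color'])
"
```

```text
t 34.85 pos [507.5  -4.1 131.5] rot [-179.3    1.5   -5.2] w 47.9 F [-0.5  0.2 -0.1] q1,6 [-2. 92.]
yaw units 0.01 then d units [-0.36 -5.61  1.16]
```

View pics/s10.png

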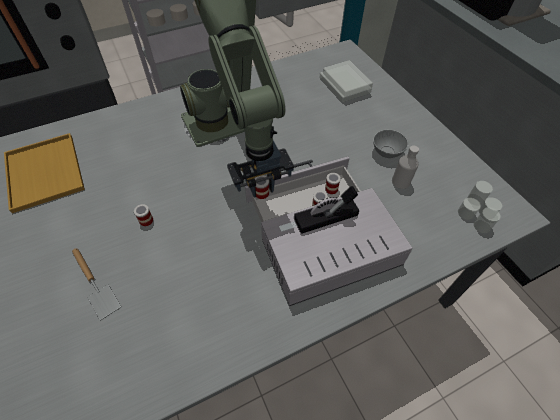

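{"fn": "drive_tool", "kwargs": {
  "moves": [
    {"claw": 1, "dx": -0.1, "dy": -1, "dz": 0, "yaw": 0},
    {"claw": 1, "dx": -0.1, "dy": -1, "dz": 0, "yaw": 0},
    {"claw": 1, "dx": -0.1, "dy": -1, "dz": 0, "yaw": 0},
    {"claw": 1, "dx": 0, "dy": -1, "dz": 0, "yaw": 0},
    {"claw": 1, "dx": 0, "dy": -0.9, "dz": 0.2, "yaw": 0}
  ]
}}

```text
time_s: 35.52
ee_pos: [509.3, 100.8, 129.7]
ee_rot: [-179.2, 1.4, -5.2]
force: [-0.5, 0.0, -0.9]
gripper_width: 47.6
```

{"fn": "drive_tool", "kwargs": {
  "moves": [
    {"claw": 1, "dx": 0, "dy": -0.3, "dz": 0.8, "yaw": 0},
    {"claw": 1, "dx": 0, "dy": 0, "dz": 0.8, "yaw": 0},
    {"claw": 1, "dx": 0, "dy": 0, "dz": 0.8, "yaw": 0},
    {"claw": 1, "dx": 0, "dy": 0, "dz": 0.5, "yaw": 0}
  ]
}}

```text
time_s: 36.02
ee_pos: [508.9, 111.0, 70.0]
ee_rot: [-179.2, 1.3, -5.0]
force: [0.5, -0.5, -1.5]
gripper_width: 47.8
```

```bash
python3 -c "
from h import *
go(slot(-45,-37,34),-5.3)
"
```

```text
t 36.02 pos [508.9 111.   70. ] rot [-179.2    1.3   -5. ] w 47.8 F [ 0.5 -0.5 -1.5] q1,6 [ 10. 104.]
yaw units 0.03 then d units [0.12 0.13 1.8 ]
```

{"fn": "drive_tool", "kwargs": {
  "moves": [
    {"claw": 1, "dx": 0.1, "dy": 0.1, "dz": 0.7, "yaw": 0},
    {"claw": 1, "dx": 0, "dy": 0, "dz": 0.6, "yaw": 0},
    {"claw": 1, "dx": 0, "dy": 0, "dz": 0.25, "yaw": 0},
    {"claw": 1, "dx": 0, "dy": 0, "dz": 0.05, "yaw": 0},
    {"claw": 1, "dx": 0, "dy": 0, "dz": 0.03, "yaw": 0}
  ]
}}

```text
time_s: 36.65
ee_pos: [510.4, 109.3, 35.1]
ee_rot: [-179.2, 1.3, -5.1]
force: [-0.0, -0.3, -1.5]
gripper_width: 48.1
```

{"fn": "drive_tool", "kwargs": {
  "moves": [
    {"claw": 1, "dx": 0, "dy": 0, "dz": 0.08, "yaw": 0},
    {"claw": 1, "dx": 0, "dy": 0, "dz": 0.05, "yaw": 0}
  ]
}}

```text
time_s: 36.9
ee_pos: [510.8, 109.4, 33.3]
ee_rot: [-179.2, 1.2, -5.1]
force: [-2.2, -0.5, 5.9]
gripper_width: 47.5
```

{"fn": "drive_tool", "kwargs": {
  "moves": [
    {"claw": -0.4, "dx": 0, "dy": 0, "dz": 0, "yaw": 0},
    {"claw": -0.4, "dx": 0, "dy": 0, "dz": 0, "yaw": 0},
    {"claw": -0.4, "dx": 0, "dy": 0, "dz": -0.5, "yaw": 0},
    {"claw": -0.4, "dx": 0, "dy": 0, "dz": -1, "yaw": 0},
    {"claw": -0.4, "dx": 0, "dy": 0, "dz": -1, "yaw": 0}
  ]
}}

```text
time_s: 37.52
ee_pos: [511.5, 108.5, 85.0]
ee_rot: [-179.2, 1.3, -5.1]
force: [0.6, -0.5, 0.6]
gripper_width: 64.1
```

{"fn": "drive_tool", "kwargs": {
  "moves": [
    {"claw": -0.7, "dx": 0, "dy": 0, "dz": -1, "yaw": 0},
    {"claw": -0.7, "dx": -0.3, "dy": 0.5, "dz": -1, "yaw": 0},
    {"claw": -0.7, "dx": -0.4, "dy": 1, "dz": -0.5, "yaw": 0},
    {"claw": -0.7, "dx": -0.4, "dy": 1, "dz": 0, "yaw": 0},
    {"claw": -0.7, "dx": -0.4, "dy": 1, "dz": 0, "yaw": 0}
  ]
}}

```text
time_s: 38.15
ee_pos: [476.5, 38.2, 140.1]
ee_rot: [-179.2, 0.9, -4.9]
force: [0.4, -0.1, 0.7]
gripper_width: 77.8
```

```bash
python3 -c "
from h import *
go([359,-368,140],-5.3)
f=grab_frame('scene');cv2.imwrite('pics/s11.png',f['color'])
print(plane(f,142.5,210.5,62))
"
```

```text
t 38.15 pos [476.5  38.2 140.1] rot [-179.2    0.9   -4.9] w 77.8 F [ 0.4 -0.1  0.7] q1,6 [ 3. 97.]
yaw units 0.04 then d units [-3.97 20.77 -0.24]
[ 366.97628858 -360.96021494   62.        ]
```

View pics/s11.png

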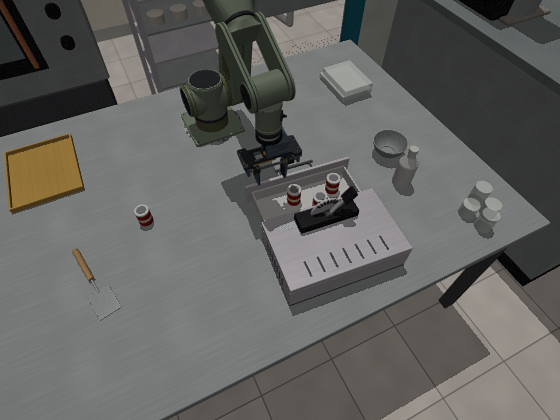

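{"fn": "drive_tool", "kwargs": {
  "moves": [
    {"claw": -0.7, "dx": -0.2, "dy": 1, "dz": 0, "yaw": 0.04},
    {"claw": -0.7, "dx": -0.2, "dy": 1, "dz": 0, "yaw": 0},
    {"claw": -0.7, "dx": -0.2, "dy": 1, "dz": 0, "yaw": 0},
    {"claw": -0.7, "dx": -0.2, "dy": 1, "dz": -0.1, "yaw": 0},
    {"claw": -0.7, "dx": -0.2, "dy": 1, "dz": 0, "yaw": 0}
  ]
}}

```text
time_s: 38.83
ee_pos: [442.3, -65.7, 141.2]
ee_rot: [-179.3, 1.1, -5.4]
force: [0.4, 0.3, -0.3]
gripper_width: 77.6
```

{"fn": "drive_tool", "kwargs": {
  "moves": [
    {"claw": -0.7, "dx": -0.2, "dy": 1, "dz": 0, "yaw": 0},
    {"claw": -0.7, "dx": -0.2, "dy": 1, "dz": 0, "yaw": 0},
    {"claw": -0.7, "dx": -0.2, "dy": 1, "dz": 0, "yaw": 0},
    {"claw": -0.7, "dx": -0.2, "dy": 1, "dz": -0.1, "yaw": 0},
    {"claw": -0.7, "dx": -0.2, "dy": 1, "dz": 0, "yaw": 0}
  ]
}}

```text
time_s: 39.45
ee_pos: [409.1, -167.5, 142.2]
ee_rot: [-179.2, 1.2, -5.6]
force: [-0.2, -0.0, 0.5]
gripper_width: 77.4
```

{"fn": "drive_tool", "kwargs": {
  "moves": [
    {"claw": -0.7, "dx": -0.2, "dy": 1, "dz": 0, "yaw": 0},
    {"claw": -0.7, "dx": -0.2, "dy": 1, "dz": 0, "yaw": 0},
    {"claw": -0.7, "dx": -0.2, "dy": 1, "dz": 0, "yaw": 0},
    {"claw": -0.7, "dx": -0.2, "dy": 1, "dz": -0.1, "yaw": 0},
    {"claw": -0.7, "dx": -0.2, "dy": 1, "dz": 0, "yaw": 0}
  ]
}}

```text
time_s: 40.08
ee_pos: [375.4, -268.7, 143.2]
ee_rot: [-179.2, 1.3, -5.7]
force: [0.7, 0.6, 0.1]
gripper_width: 77.3
```

{"fn": "drive_tool", "kwargs": {
  "moves": [
    {"claw": -0.7, "dx": -0.2, "dy": 1, "dz": 0, "yaw": 0},
    {"claw": -0.7, "dx": -0.2, "dy": 1, "dz": 0, "yaw": 0}
  ]
}}

```text
time_s: 40.33
ee_pos: [361.8, -309.1, 142.8]
ee_rot: [-179.2, 1.3, -5.8]
force: [0.5, -0.3, 0.6]
gripper_width: 77.7
```

```bash
python3 -c "
from h import *
go([360,-367,17],-5.3)
f=grab_frame('wrist');cv2.imwrite('pics/w12.png',f['color'])
print(proj(f,[360,-367,62]))
"
```

```text
t 40.33 pos [ 361.8 -309.1  142.8] rot [-179.2    1.3   -5.8] w 77.7 F [ 0.5 -0.3  0.6] q1,6 [-42.  54.]
yaw units -0.06 then d units [0.32 2.98 6.24]
[348.6885817  204.79286608]
```

View pics/w12.png

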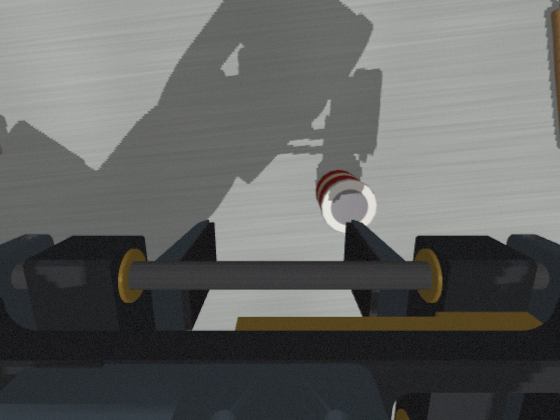

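{"fn": "drive_tool", "kwargs": {
  "moves": [
    {"claw": -0.7, "dx": 0.1, "dy": 1, "dz": 0, "yaw": 0},
    {"claw": -0.7, "dx": 0.1, "dy": 1, "dz": 0, "yaw": 0},
    {"claw": -0.7, "dx": 0.1, "dy": 0.7, "dz": 0.4, "yaw": 0},
    {"claw": -0.7, "dx": 0, "dy": 0, "dz": 0.9, "yaw": 0},
    {"claw": -0.7, "dx": 0, "dy": 0, "dz": 0.9, "yaw": 0}
  ]
}}

```text
time_s: 41.0
ee_pos: [361.6, -370.5, 96.7]
ee_rot: [-179.4, 1.1, -5.9]
force: [-0.9, -0.5, -1.0]
gripper_width: 77.4
```

```bash
python3 -c "
from h import *
go([360,-367,17],-5.3)
"
```

```text
t 41.0 pos [ 361.6 -370.5   96.7] rot [-179.4    1.1   -5.9] w 77.4 F [-0.9 -0.5 -1. ] q1,6 [-47.  49.]
yaw units -0.07 then d units [-0.02 -0.12  3.99]
```

{"fn": "drive_tool", "kwargs": {
  "moves": [
    {"claw": -0.7, "dx": 0, "dy": -0.1, "dz": 0.8, "yaw": -0.07},
    {"claw": -0.7, "dx": 0, "dy": 0, "dz": 0.8, "yaw": 0},
    {"claw": -0.7, "dx": 0, "dy": 0, "dz": 0.8, "yaw": 0},
    {"claw": -0.7, "dx": 0, "dy": 0, "dz": 0.8, "yaw": 0},
    {"claw": -0.7, "dx": 0, "dy": 0, "dz": 0.5, "yaw": 0}
  ]
}}

```text
time_s: 41.62
ee_pos: [359.9, -368.3, 16.3]
ee_rot: [-179.2, 1.3, -5.3]
force: [-0.1, -0.6, -0.3]
gripper_width: 77.6
```

{"fn": "drive_tool", "kwargs": {
  "moves": [
    {"claw": 1, "dx": 0, "dy": 0, "dz": 0, "yaw": 0},
    {"claw": 1, "dx": 0, "dy": 0, "dz": 0, "yaw": 0},
    {"claw": 1, "dx": 0, "dy": 0, "dz": 0, "yaw": 0},
    {"claw": 1, "dx": 0, "dy": 0, "dz": 0, "yaw": 0}
  ]
}}

```text
time_s: 42.12
ee_pos: [360.3, -368.8, 16.4]
ee_rot: [-179.1, 1.3, -5.3]
force: [-0.2, 0.3, -1.7]
gripper_width: 47.8
```

{"fn": "drive_tool", "kwargs": {
  "moves": [
    {"claw": 1, "dx": 0, "dy": 0, "dz": -0.5, "yaw": 0},
    {"claw": 1, "dx": 0, "dy": 0, "dz": -1, "yaw": 0},
    {"claw": 1, "dx": 0, "dy": 0, "dz": -1, "yaw": 0},
    {"claw": 1, "dx": 0, "dy": -0.3, "dz": -1, "yaw": 0},
    {"claw": 1, "dx": 0, "dy": -0.5, "dz": -1, "yaw": 0}
  ]
}}

```text
time_s: 42.75
ee_pos: [363.3, -354.2, 111.0]
ee_rot: [-179.2, 1.3, -5.3]
force: [0.7, 0.2, -1.6]
gripper_width: 47.8
```

```bash
python3 -c "
from h import *
go(slot(5,-110,130),-5.3)
"
```

```text
t 42.75 pos [ 363.3 -354.2  111. ] rot [-179.2    1.3   -5.3] w 47.8 F [ 0.7  0.2 -1.6] q1,6 [-45.  50.]
yaw units -0.0 then d units [  7.65 -20.09  -0.83]
```

{"fn": "drive_tool", "kwargs": {
  "moves": [
    {"claw": 1, "dx": 0.4, "dy": -1, "dz": -0.4, "yaw": 0},
    {"claw": 1, "dx": 0.5, "dy": -1, "dz": -0.4, "yaw": 0},
    {"claw": 1, "dx": 0.5, "dy": -1, "dz": -0.2, "yaw": 0},
    {"claw": 1, "dx": 0.5, "dy": -1, "dz": 0, "yaw": 0},
    {"claw": 1, "dx": 0.5, "dy": -1, "dz": 0, "yaw": 0}
  ]
}}

```text
time_s: 43.38
ee_pos: [423.1, -258.3, 138.2]
ee_rot: [-179.5, 0.9, -5.4]
force: [0.5, -0.6, -1.1]
gripper_width: 47.7
```

{"fn": "drive_tool", "kwargs": {
  "moves": [
    {"claw": 1, "dx": 0.5, "dy": -1, "dz": 0, "yaw": 0},
    {"claw": 1, "dx": 0.5, "dy": -1, "dz": 0, "yaw": 0},
    {"claw": 1, "dx": 0.5, "dy": -1, "dz": 0, "yaw": 0},
    {"claw": 1, "dx": 0.5, "dy": -1, "dz": 0, "yaw": 0},
    {"claw": 1, "dx": 0.5, "dy": -1, "dz": 0, "yaw": 0}
  ]
}}

```text
time_s: 44.0
ee_pos: [484.2, -160.3, 142.5]
ee_rot: [-179.6, 0.6, -5.4]
force: [1.1, -0.3, -0.7]
gripper_width: 47.7
```

{"fn": "drive_tool", "kwargs": {
  "moves": [
    {"claw": 1, "dx": 0.4, "dy": -1, "dz": 0, "yaw": 0},
    {"claw": 1, "dx": 0.4, "dy": -1, "dz": 0, "yaw": 0},
    {"claw": 1, "dx": 0.4, "dy": -1, "dz": 0, "yaw": 0},
    {"claw": 1, "dx": 0.4, "dy": -1, "dz": 0, "yaw": 0},
    {"claw": 1, "dx": 0.4, "dy": -1, "dz": 0, "yaw": 0}
  ]
}}

```text
time_s: 44.62
ee_pos: [535.0, -61.1, 146.7]
ee_rot: [-179.6, 0.4, -5.4]
force: [-0.8, -0.2, -0.5]
gripper_width: 47.3
```

```bash
python3 -c "
from h import *
go(slot(5,-110,100),-5.3)
f=grab_frame('scene');crop(f,180,120,400,260,'s13.png')
f=grab_frame('wrist');cv2.imwrite('pics/w13.png',f['color'])
"
```

```text
t 44.62 pos [535.  -61.1 146.7] rot [-179.6    0.4   -5.4] w 47.3 F [-0.8 -0.2 -0.5] q1,6 [-8. 87.]
yaw units -0.01 then d units [ 0.5  -4.68  2.36]
s13.png scale 3.545
```

View pics/s13.png

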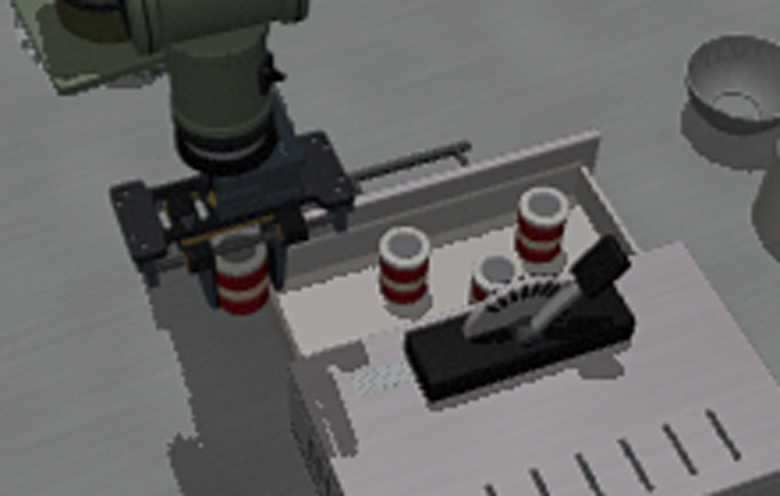

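View pics/w13.png

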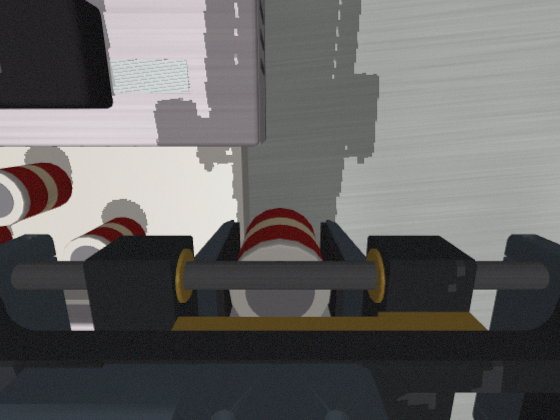

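{"fn": "drive_tool", "kwargs": {
  "moves": [
    {"claw": 1, "dx": 0.2, "dy": -1, "dz": 0, "yaw": 0},
    {"claw": 1, "dx": 0.2, "dy": -1, "dz": 0, "yaw": 0},
    {"claw": 1, "dx": 0.1, "dy": -1, "dz": 0, "yaw": 0},
    {"claw": 1, "dx": 0, "dy": -1, "dz": 0, "yaw": 0},
    {"claw": 1, "dx": 0, "dy": -0.6, "dz": 0.3, "yaw": 0}
  ]
}}

```text
time_s: 45.35
ee_pos: [554.1, 32.4, 142.7]
ee_rot: [-179.7, 0.2, -5.3]
force: [-0.0, -0.8, -1.0]
gripper_width: 47.8
```

{"fn": "drive_tool", "kwargs": {
  "moves": [
    {"claw": 1, "dx": 0, "dy": 0, "dz": 0.9, "yaw": 0},
    {"claw": 1, "dx": 0, "dy": 0, "dz": 0.9, "yaw": 0},
    {"claw": 1, "dx": 0, "dy": 0, "dz": 0.6, "yaw": 0}
  ]
}}

```text
time_s: 45.72
ee_pos: [554.0, 34.4, 93.1]
ee_rot: [-179.7, 0.2, -5.2]
force: [1.4, 0.4, -1.4]
gripper_width: 47.7
```

```bash
python3 -c "
from h import *
go(slot(5,-109,34),-5.3)
"
```

```text
t 45.73 pos [554.   34.4  93.1] rot [-179.7    0.2   -5.2] w 47.7 F [ 1.4  0.4 -1.4] q1,6 [ 2. 97.]
yaw units 0.01 then d units [-0.01  0.12  2.95]
```

{"fn": "drive_tool", "kwargs": {
  "moves": [
    {"claw": 1, "dx": 0, "dy": 0.1, "dz": 0.8, "yaw": 0},
    {"claw": 1, "dx": 0, "dy": 0, "dz": 0.8, "yaw": 0},
    {"claw": 1, "dx": 0, "dy": 0, "dz": 0.7, "yaw": 0},
    {"claw": 1, "dx": 0, "dy": 0, "dz": 0.3, "yaw": 0},
    {"claw": 1, "dx": 0, "dy": 0, "dz": 0, "yaw": 0}
  ]
}}

```text
time_s: 46.35
ee_pos: [553.3, 32.7, 37.8]
ee_rot: [-179.8, 0.3, -5.2]
force: [0.4, 1.5, -1.1]
gripper_width: 47.3
```

{"fn": "drive_tool", "kwargs": {
  "moves": [
    {"claw": 1, "dx": 0, "dy": 0, "dz": 0.15, "yaw": 0},
    {"claw": 1, "dx": 0, "dy": 0, "dz": 0.07, "yaw": 0}
  ]
}}

```text
time_s: 46.6
ee_pos: [554.1, 32.7, 34.1]
ee_rot: [-179.8, 0.2, -5.2]
force: [-0.6, 0.5, -1.2]
gripper_width: 47.9
```

{"fn": "drive_tool", "kwargs": {
  "moves": [
    {"claw": 1, "dx": 0, "dy": 0, "dz": 0.06, "yaw": 0},
    {"claw": 1, "dx": 0, "dy": 0, "dz": 0.03, "yaw": 0}
  ]
}}

```text
time_s: 46.85
ee_pos: [554.4, 32.7, 33.2]
ee_rot: [-179.8, 0.1, -5.2]
force: [-1.9, 1.0, 4.8]
gripper_width: 47.9
```

{"fn": "drive_tool", "kwargs": {
  "moves": [
    {"claw": -0.4, "dx": 0, "dy": 0, "dz": 0, "yaw": 0},
    {"claw": -0.4, "dx": 0, "dy": 0, "dz": 0, "yaw": 0},
    {"claw": -0.4, "dx": 0, "dy": 0, "dz": -0.5, "yaw": 0},
    {"claw": -0.4, "dx": 0, "dy": 0, "dz": -1, "yaw": 0},
    {"claw": -0.4, "dx": 0, "dy": 0, "dz": -1, "yaw": 0}
  ]
}}

```text
time_s: 47.48
ee_pos: [554.2, 32.5, 84.5]
ee_rot: [-179.8, 0.2, -5.2]
force: [0.1, 0.0, 0.4]
gripper_width: 64.1
```

{"fn": "drive_tool", "kwargs": {
  "moves": [
    {"claw": -0.4, "dx": 0, "dy": 0, "dz": -1, "yaw": 0},
    {"claw": -0.4, "dx": 0, "dy": 0, "dz": -1, "yaw": 0},
    {"claw": -0.4, "dx": -1, "dy": 0, "dz": -0.5, "yaw": 0},
    {"claw": -0.4, "dx": -1, "dy": 0, "dz": 0, "yaw": 0},
    {"claw": -0.4, "dx": -1, "dy": 0, "dz": 0, "yaw": 0}
  ]
}}

```text
time_s: 48.1
ee_pos: [496.6, 37.8, 141.5]
ee_rot: [-179.7, -0.4, -5.2]
force: [0.2, -0.4, 0.1]
gripper_width: 63.7
```

```bash
python3 -c "
from h import *
go([375,158,120],-5.3)
f=grab_frame('scene');crop(f,180,120,400,260,'s14.png')
f=grab_frame('wrist');cv2.imwrite('pics/w14.png',f['color'])
"
```

```text
t 48.1 pos [496.6  37.8 141.5] rot [-179.7   -0.4   -5.2] w 63.7 F [ 0.2 -0.4  0.1] q1,6 [ 3. 98.]
yaw units 0.01 then d units [-6.62 -5.42  1.05]
s14.png scale 3.545
```

View pics/s14.png

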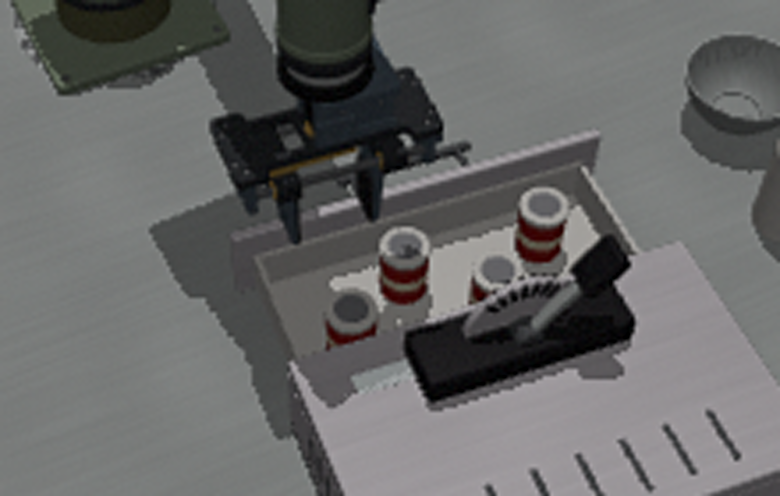

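View pics/w14.png

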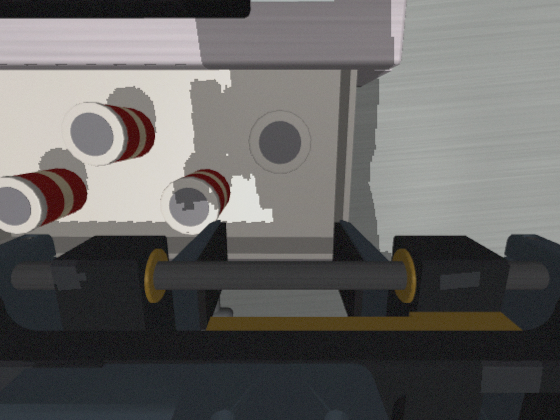

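{"fn": "drive_tool", "kwargs": {
  "moves": [
    {"claw": 1, "dx": -1, "dy": -0.8, "dz": 0, "yaw": 0},
    {"claw": 1, "dx": -1, "dy": -0.8, "dz": 0, "yaw": 0},
    {"claw": 1, "dx": -1, "dy": -0.8, "dz": 0, "yaw": 0},
    {"claw": 1, "dx": -1, "dy": -0.8, "dz": 0, "yaw": 0},
    {"claw": 1, "dx": -1, "dy": -0.8, "dz": 0, "yaw": 0}
  ]
}}

```text
time_s: 48.82
ee_pos: [407.5, 128.8, 143.4]
ee_rot: [-179.6, -0.8, -5.4]
force: [-0.0, -0.3, 0.5]
gripper_width: 17.2
```

{"fn": "drive_tool", "kwargs": {
  "moves": [
    {"claw": 1, "dx": -1, "dy": -0.7, "dz": 0, "yaw": 0},
    {"claw": 1, "dx": -0.7, "dy": -0.6, "dz": 0, "yaw": 0},
    {"claw": 1, "dx": 0, "dy": 0, "dz": 0.6, "yaw": 0}
  ]
}}

```text
time_s: 49.2
ee_pos: [378.4, 160.7, 132.7]
ee_rot: [-179.4, -1.2, -5.3]
force: [1.2, -0.7, 0.6]
gripper_width: 0.8
```

```bash
python3 -c "
from h import *
go([375,158,58],-5.3)
f=grab_frame('wrist');cv2.imwrite('pics/w15.png',f['color'])
print(proj(f,[412,155,79]))
"
```

```text
t 49.2 pos [378.4 160.7 132.7] rot [-179.4   -1.2   -5.3] w 0.8 F [ 1.2 -0.7  0.6] q1,6 [ 21. 117.]
yaw units 0.0 then d units [-0.23  0.19  3.73]
[284.21831224 178.59479692]
```

View pics/w15.png

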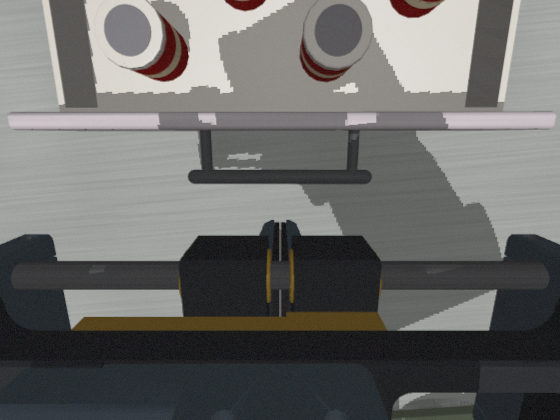

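{"fn": "drive_tool", "kwargs": {
  "moves": [
    {"claw": 1, "dx": -0.2, "dy": 0.1, "dz": 0.9, "yaw": 0},
    {"claw": 1, "dx": 0, "dy": 0, "dz": 0.9, "yaw": 0},
    {"claw": 1, "dx": 0, "dy": 0, "dz": 0.9, "yaw": 0},
    {"claw": 1, "dx": 0, "dy": 0, "dz": 0.8, "yaw": 0},
    {"claw": 1, "dx": 0, "dy": 0, "dz": 0, "yaw": 0}
  ]
}}

```text
time_s: 49.88
ee_pos: [378.9, 156.4, 56.8]
ee_rot: [-179.6, -1.0, -5.5]
force: [0.1, -0.9, -0.1]
gripper_width: 0.3
```

{"fn": "drive_tool", "kwargs": {
  "moves": [
    {"claw": 1, "dx": 0.2, "dy": 0, "dz": 0, "yaw": 0},
    {"claw": 1, "dx": 0.2, "dy": 0, "dz": 0, "yaw": 0},
    {"claw": 1, "dx": 0.2, "dy": 0, "dz": 0, "yaw": 0},
    {"claw": 1, "dx": 0.2, "dy": 0, "dz": 0, "yaw": 0},
    {"claw": 1, "dx": 0.2, "dy": 0, "dz": 0, "yaw": 0}
  ]
}}

```text
time_s: 50.5
ee_pos: [399.9, 154.2, 57.9]
ee_rot: [-179.6, -0.9, -5.6]
force: [-1.0, 1.1, -0.8]
gripper_width: 0.2
```

{"fn": "drive_tool", "kwargs": {
  "moves": [
    {"claw": 1, "dx": 0.3, "dy": 0, "dz": 0, "yaw": 0},
    {"claw": 1, "dx": 0.3, "dy": 0, "dz": 0, "yaw": 0},
    {"claw": 1, "dx": 0.3, "dy": 0, "dz": 0, "yaw": 0},
    {"claw": 1, "dx": 0.3, "dy": 0, "dz": 0, "yaw": 0},
    {"claw": 1, "dx": 0.3, "dy": 0, "dz": 0, "yaw": 0}
  ]
}}

```text
time_s: 51.12
ee_pos: [431.2, 151.1, 58.1]
ee_rot: [-179.6, -0.8, -5.6]
force: [-2.3, 0.6, -1.5]
gripper_width: 0.7
```

{"fn": "drive_tool", "kwargs": {
  "moves": [
    {"claw": 1, "dx": 0.4, "dy": 0, "dz": 0, "yaw": 0},
    {"claw": 1, "dx": 0.4, "dy": 0, "dz": 0, "yaw": 0},
    {"claw": 1, "dx": 0.4, "dy": 0, "dz": 0, "yaw": 0},
    {"claw": 1, "dx": 0.4, "dy": 0, "dz": 0, "yaw": 0},
    {"claw": 1, "dx": 0.4, "dy": 0, "dz": 0, "yaw": 0}
  ]
}}

```text
time_s: 51.75
ee_pos: [473.6, 146.9, 58.6]
ee_rot: [-179.6, -0.8, -5.6]
force: [-2.3, 0.4, -1.1]
gripper_width: 0.5
```

```bash
python3 -c "
from h import *
go([530,145,57],-5.3)
f=grab_frame('scene');crop(f,180,120,400,260,'s16.png')
f=grab_frame('wrist');cv2.imwrite('pics/w16.png',f['color'])
"
```

```text
t 51.75 pos [473.6 146.9  58.6] rot [-179.6   -0.8   -5.6] w 0.5 F [-2.3  0.4 -1.1] q1,6 [ 16. 111.]
yaw units -0.03 then d units [ 2.81 -0.17  0.12]
s16.png scale 3.545
```

View pics/w16.png

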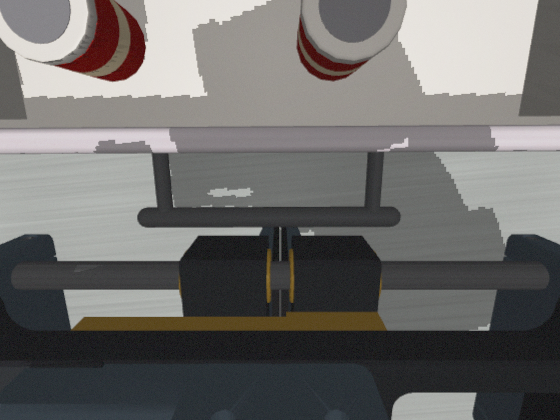

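{"fn": "drive_tool", "kwargs": {
  "moves": [
    {"claw": 1, "dx": 0.4, "dy": 0, "dz": 0, "yaw": 0},
    {"claw": 1, "dx": 0.4, "dy": 0, "dz": 0, "yaw": 0},
    {"claw": 1, "dx": 0.4, "dy": 0, "dz": 0, "yaw": 0},
    {"claw": 1, "dx": 0.4, "dy": 0, "dz": 0, "yaw": 0},
    {"claw": 1, "dx": 0.4, "dy": 0, "dz": 0, "yaw": 0}
  ]
}}

```text
time_s: 52.48
ee_pos: [516.0, 142.8, 59.2]
ee_rot: [-179.6, -0.8, -5.6]
force: [-1.6, 1.4, -1.9]
gripper_width: 0.4
```

{"fn": "drive_tool", "kwargs": {
  "moves": [
    {"claw": 1, "dx": 0.3, "dy": 0, "dz": 0, "yaw": 0},
    {"claw": 1, "dx": 0.2, "dy": 0, "dz": 0, "yaw": 0},
    {"claw": 1, "dx": 0.2, "dy": 0, "dz": 0, "yaw": 0},
    {"claw": 1, "dx": 0.2, "dy": 0, "dz": 0, "yaw": 0}
  ]
}}

```text
time_s: 52.98
ee_pos: [535.5, 140.9, 59.4]
ee_rot: [-179.6, -0.8, -5.6]
force: [-2.5, 1.4, -1.4]
gripper_width: 0.6
```

{"fn": "drive_tool", "kwargs": {
  "moves": [
    {"claw": 1, "dx": 0.15, "dy": 0, "dz": 0, "yaw": 0},
    {"claw": 1, "dx": 0.15, "dy": 0, "dz": 0, "yaw": 0},
    {"claw": 1, "dx": 0.15, "dy": 0, "dz": 0, "yaw": 0}
  ]
}}

```text
time_s: 53.35
ee_pos: [542.4, 140.2, 59.4]
ee_rot: [-179.6, -0.5, -5.6]
force: [-10.9, 3.8, 6.3]
gripper_width: 0.5
```

{"fn": "drive_tool", "kwargs": {
  "moves": [
    {"claw": 1, "dx": 0.15, "dy": 0, "dz": 0, "yaw": 0},
    {"claw": 1, "dx": 0.1, "dy": 0, "dz": 0, "yaw": 0},
    {"claw": 1, "dx": 0, "dy": 0, "dz": 0, "yaw": 0}
  ]
}}

```text
time_s: 53.72
ee_pos: [541.9, 140.3, 59.8]
ee_rot: [-179.7, 0.2, -5.6]
force: [0.2, 1.2, -0.8]
gripper_width: 0.2
```

{"fn": "drive_tool", "kwargs": {
  "moves": [
    {"claw": 1, "dx": -0.4, "dy": 0, "dz": 0, "yaw": 0},
    {"claw": 1, "dx": -1, "dy": 0, "dz": 0, "yaw": 0},
    {"claw": 1, "dx": -1, "dy": 0, "dz": -0.5, "yaw": 0},
    {"claw": 1, "dx": -0.5, "dy": 0, "dz": -1, "yaw": 0},
    {"claw": 1, "dx": 0, "dy": 0, "dz": -1, "yaw": 0}
  ]
}}

```text
time_s: 54.35
ee_pos: [483.8, 145.3, 112.5]
ee_rot: [-179.7, -0.3, -5.6]
force: [-0.4, -0.4, -0.1]
gripper_width: 0.4
```

```bash
python3 -c "
from h import *
go([530,145,57],-5.3)
f=grab_frame('scene');crop(f,240,120,430,260,'s17.png')
f=grab_frame('top');crop(f,170,120,310,240,'t17.png')
f=grab_frame('wrist');cv2.imwrite('pics/w17.png',f['color'])
"
```

```text
t 54.35 pos [483.8 145.3 112.5] rot [-179.7   -0.3   -5.6] w 0.4 F [-0.4 -0.4 -0.1] q1,6 [ 15. 111.]
yaw units -0.04 then d units [ 2.29 -0.18  2.79]
s17.png scale 4.105
t17.png scale 4.833
```

View pics/s17.png

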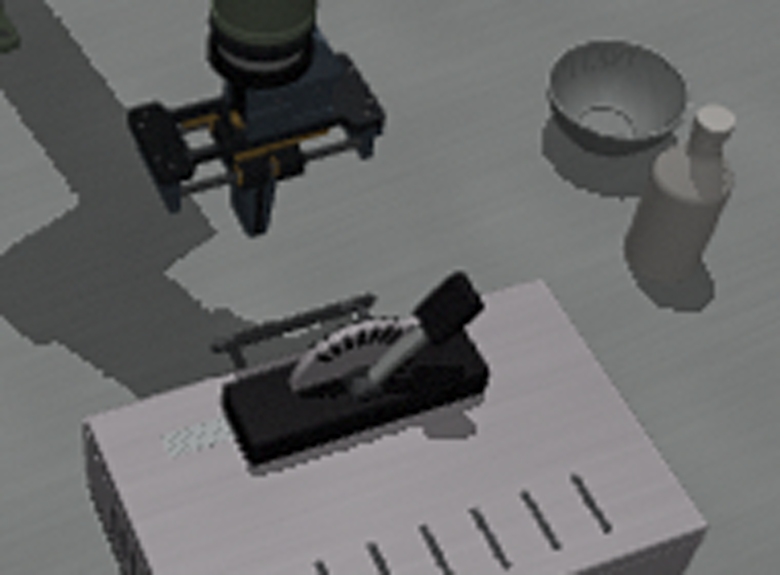

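View pics/t17.png

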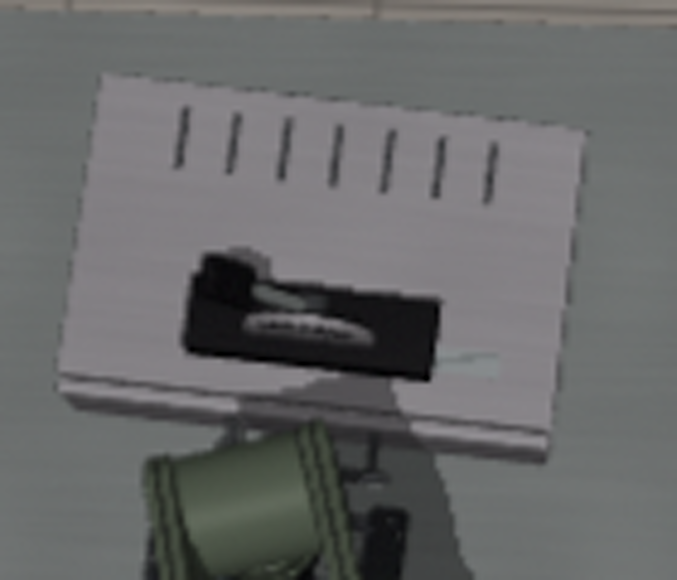

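View pics/w17.png

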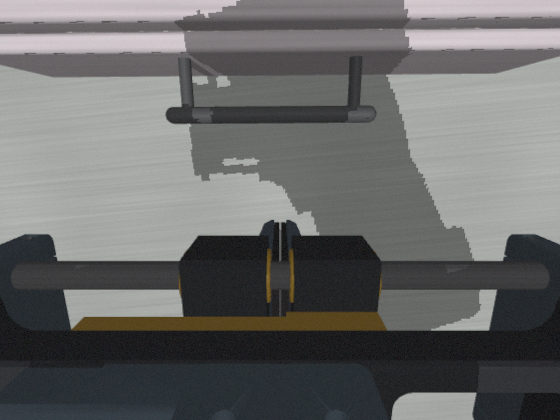

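```bash
python3 -c "
from h import *
f=grab_frame('wrist')
b=plane(f,270,114,79); e=plane(f,270,52,90); e2=plane(f,270,27,105); print(b,e,e2)
d=b-e2; print(d@CX_)
l=plane(f,180,114,74); r=plane(f,362,114,74); print(l,r,(l+r)/2)
b=plane(f,270,114,74); print('bar', b)
"
```

```text
[564.84405294 144.56699554  79.        ] [599.15576164 140.48081382  90.        ] [607.86727445 138.97744585 105.        ]
-43.35559423569453
[571.06458056 204.79506859  74.        ] [559.02890005  83.56937082  74.        ] [565.04674031 144.18221971  74.        ]
bar [565.10116131 144.73035856  74.        ]
```

{"fn": "drive_tool", "kwargs": {
  "moves": [
    {"claw": 1, "dx": 0, "dy": -0.5, "dz": -1, "yaw": 0},
    {"claw": 1, "dx": 0, "dy": -0.8, "dz": -1, "yaw": 0},
    {"claw": 1, "dx": 0, "dy": -0.8, "dz": -1, "yaw": 0},
    {"claw": 1, "dx": 0, "dy": -0.8, "dz": -1, "yaw": 0},
    {"claw": 1, "dx": 0, "dy": -0.8, "dz": -1, "yaw": 0}
  ]
}}

```text
time_s: 55.18
ee_pos: [488.9, 218.1, 208.1]
ee_rot: [-180.0, 0.3, -5.8]
force: [-0.4, 0.2, -0.1]
gripper_width: 0.7
```

{"fn": "drive_tool", "kwargs": {
  "moves": [
    {"claw": 1, "dx": 0, "dy": -0.5, "dz": -1, "yaw": 0},
    {"claw": 1, "dx": 0.5, "dy": 0, "dz": -1, "yaw": 0},
    {"claw": 1, "dx": 1, "dy": 0, "dz": -0.5, "yaw": 0},
    {"claw": 1, "dx": 1, "dy": 0, "dz": 0, "yaw": 0},
    {"claw": 1, "dx": 1, "dy": 0, "dz": 0, "yaw": 0}
  ]
}}

```text
time_s: 55.8
ee_pos: [560.5, 222.5, 255.2]
ee_rot: [179.9, 0.5, -5.6]
force: [0.4, 0.3, 0.6]
gripper_width: 0.4
```

```bash
python3 -c "
from h import *
go([686.4,238.5,250],-5.3)
f=grab_frame('wrist');cv2.imwrite('pics/w18.png',f['color'])
P=np.array([676.6,133,135])
for a in (57.4,): print(proj(f,P+57.4*CY_+[0,0,65.4]))
"
```

```text
t 55.8 pos [560.5 222.5 255.2] rot [179.9   0.5  -5.6] w 0.4 F [0.4 0.3 0.6] q1,6 [ 20. 116.]
yaw units -0.04 then d units [ 6.2  -1.38  0.2 ]
[309.62941468  44.74490929]
```

View pics/w18.png

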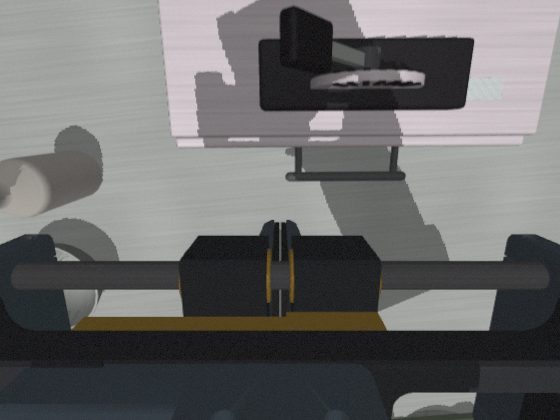

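{"fn": "drive_tool", "kwargs": {
  "moves": [
    {"claw": 1, "dx": 1, "dy": -0.4, "dz": 0, "yaw": 0},
    {"claw": 1, "dx": 1, "dy": -0.3, "dz": 0, "yaw": 0},
    {"claw": 1, "dx": 1, "dy": -0.3, "dz": 0, "yaw": 0},
    {"claw": 1, "dx": 0, "dy": 0, "dz": 0, "yaw": 0}
  ]
}}

```text
time_s: 56.35
ee_pos: [624.5, 235.7, 248.6]
ee_rot: [179.6, 0.9, -5.8]
force: [-0.4, 0.5, -0.3]
gripper_width: 0.6
```

```bash
python3 -c "
from h import *
go([686.4,238.5,250],-5.3)
f=grab_frame('wrist');cv2.imwrite('pics/w19.png',f['color'])
P=np.array([676.6,133,135])
def lp(x,l,n,a=0):
    th=.72-a
    return P+x*CX_+(l*np.sin(th)+n*np.cos(th))*CY_+np.array([0,0,l*np.cos(th)-n*np.sin(th)])
for n in (-7,7):
  for l in (64,110):
    for x in (-17,17): print(x,l,n,proj(f,lp(x,l,n)).round(0))
print(proj(f,P))
"
```

```text
t 56.35 pos [624.5 235.7 248.6] rot [179.6   0.9  -5.8] w 0.6 F [-0.4  0.5 -0.3] q1,6 [ 20. 115.]
yaw units -0.05 then d units [ 3.07 -0.42 -0.12]
-17 64 -7 [358. 160.]
17 64 -7 [361. 114.]
-17 110 -7 [325. 167.]
17 110 -7 [327. 113.]
-17 64 7 [342. 159.]
17 64 7 [344. 114.]
-17 110 7 [308. 165.]
17 110 7 [309. 114.]
[384.73707784 134.48552347]
```

View pics/w19.png

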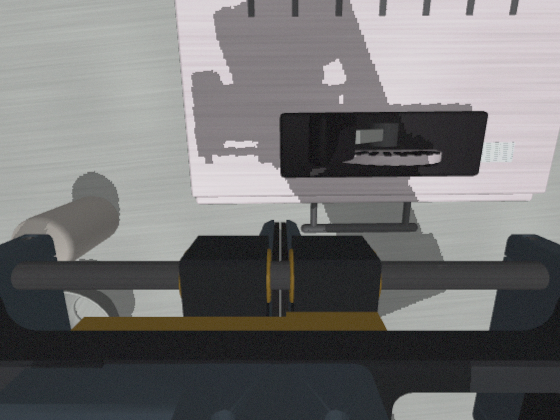

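```bash
python3 -c "
from h import *
f=grab_frame('wrist')
c=f['color'][90:200,260:500].astype(float); c=np.clip(255*(c/255)**0.45,0,255).astype(np.uint8)
cv2.imwrite('pics/w20.png',cv2.resize(c,None,fx=3.2,fy=3.2,interpolation=cv2.INTER_CUBIC))
"
```

```text
(no output)
```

View pics/w20.png

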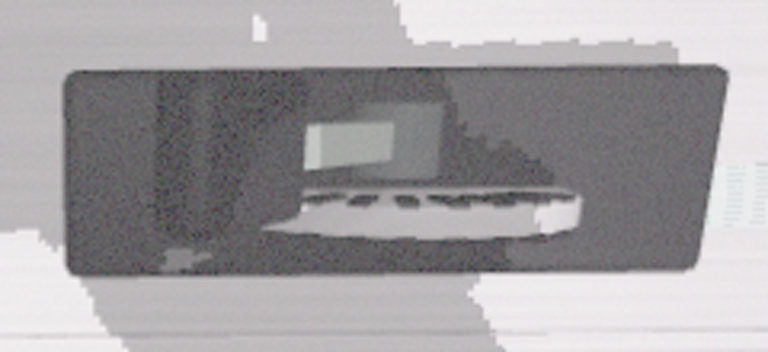

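{"fn": "drive_tool", "kwargs": {
  "moves": [
    {"claw": 1, "dx": 1, "dy": -0.1, "dz": 0, "yaw": -0.05},
    {"claw": 1, "dx": 1, "dy": -0.1, "dz": 0, "yaw": 0},
    {"claw": 1, "dx": 1, "dy": -0.1, "dz": 0, "yaw": 0},
    {"claw": 1, "dx": 0, "dy": 0, "dz": 0, "yaw": 0}
  ]
}}

```text
time_s: 56.95
ee_pos: [680.5, 235.7, 249.2]
ee_rot: [179.6, 1.1, -5.2]
force: [0.3, -0.9, 0.0]
gripper_width: 0.4
```

```bash
cat >> h.py <<'E'
PV=np.array([676.6,133,135.])
def lev():
    st=telemetry.state(); d=st["ee_pos"]-PV; print("rel pivot: x",round(d@CX_,1)," y",round(d@CY_,1)," -yface",round(d@CY_-13.5,1)," h",round(d[2],1),"F",st["force"].round(1))
E
python3 -c "
from h import *
go([686.4,238.5,203],-5.3); lev()"
```

```text
t 56.95 pos [680.5 235.7 249.2] rot [179.6   1.1  -5.2] w 0.4 F [ 0.3 -0.9  0. ] q1,6 [ 18. 113.]
yaw units 0.01 then d units [ 0.32 -0.18  2.3 ]
rel pivot: x -5.6  y 102.6  -yface 89.1  h 114.2 F [ 0.3 -0.9  0. ]
```

{"fn": "drive_tool", "kwargs": {
  "moves": [
    {"claw": 1, "dx": 0.3, "dy": -0.1, "dz": 0.6, "yaw": 0},
    {"claw": 1, "dx": 0, "dy": 0, "dz": 0.8, "yaw": 0},
    {"claw": 1, "dx": 0, "dy": 0, "dz": 0.8, "yaw": 0},
    {"claw": 1, "dx": 0, "dy": 0, "dz": 0, "yaw": 0}
  ]
}}

```text
time_s: 57.45
ee_pos: [682.4, 236.9, 201.3]
ee_rot: [179.5, 1.3, -5.2]
force: [-0.9, -0.4, -0.2]
gripper_width: 0.3
```

```bash
python3 -c "
from h import *
lev()
f=grab_frame('scene');crop(f,290,130,410,230,'s20.png')"
```

```text
rel pivot: x -3.8  y 104.0  -yface 90.5  h 66.3 F [-0.9 -0.4 -0.2]
s20.png scale 5.8
```

View pics/s20.png

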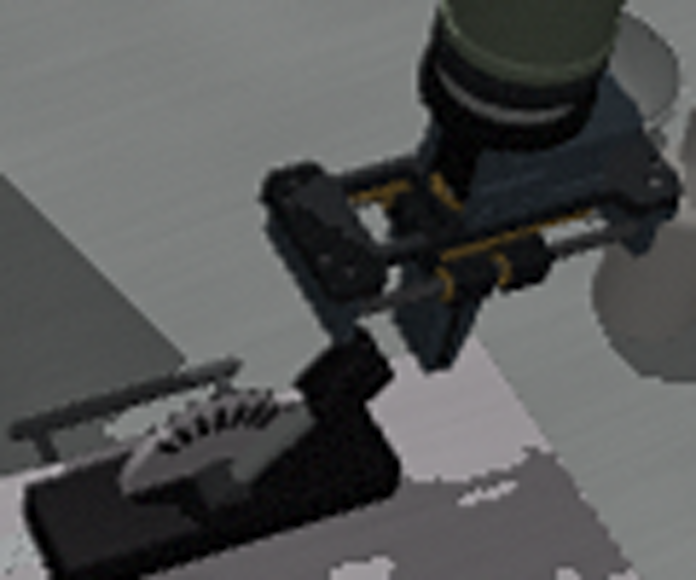

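{"fn": "drive_tool", "kwargs": {
  "moves": [
    {"claw": 1, "dx": 0.2, "dy": 0.3, "dz": 0, "yaw": 0},
    {"claw": 1, "dx": 0, "dy": 0.2, "dz": 0, "yaw": 0},
    {"claw": 1, "dx": 0, "dy": 0, "dz": 0, "yaw": 0}
  ]
}}

```text
time_s: 57.88
ee_pos: [687.1, 226.0, 204.1]
ee_rot: [179.6, 1.0, -5.2]
force: [-0.5, 0.1, -0.1]
gripper_width: 0.5
```

{"fn": "drive_tool", "kwargs": {
  "moves": [
    {"claw": 1, "dx": 0, "dy": 0.15, "dz": 0, "yaw": 0},
    {"claw": 1, "dx": 0, "dy": 0, "dz": 0, "yaw": 0}
  ]
}}

```text
time_s: 58.12
ee_pos: [687.0, 222.7, 204.7]
ee_rot: [179.7, 1.0, -5.2]
force: [-0.4, 0.5, -0.2]
gripper_width: 0.3
```

{"fn": "drive_tool", "kwargs": {
  "moves": [
    {"claw": 1, "dx": 0, "dy": 0.15, "dz": 0, "yaw": 0},
    {"claw": 1, "dx": 0, "dy": 0, "dz": 0, "yaw": 0}
  ]
}}

```text
time_s: 58.38
ee_pos: [686.7, 220.8, 205.2]
ee_rot: [179.8, 0.9, -5.2]
force: [0.1, 1.7, 0.7]
gripper_width: 0.5
```

```bash
python3 -c "
from h import *
lev()"
```

```text
rel pivot: x 2.0  y 88.3  -yface 74.8  h 70.2 F [0.1 1.7 0.7]
```

{"fn": "drive_tool", "kwargs": {
  "moves": [
    {"claw": 1, "dx": 0, "dy": 0.15, "dz": 0.05, "yaw": 0},
    {"claw": 1, "dx": 0, "dy": 0.15, "dz": 0, "yaw": 0}
  ]
}}

```text
time_s: 58.62
ee_pos: [686.7, 219.3, 206.4]
ee_rot: [-179.7, 0.8, -5.1]
force: [-0.4, 6.0, 1.7]
gripper_width: 0.6
```

{"fn": "drive_tool", "kwargs": {
  "moves": [
    {"claw": 1, "dx": 0, "dy": 0.15, "dz": 0.05, "yaw": 0},
    {"claw": 1, "dx": 0, "dy": 0.1, "dz": 0, "yaw": 0}
  ]
}}

```text
time_s: 58.88
ee_pos: [686.6, 218.8, 207.2]
ee_rot: [-179.1, 0.6, -5.0]
force: [0.5, 4.6, 1.0]
gripper_width: 0.8
```

```bash
python3 -c "
from h import *
lev()"
```

```text
rel pivot: x 2.0  y 86.4  -yface 72.9  h 72.2 F [0.5 4.6 1. ]
```

{"fn": "drive_tool", "kwargs": {
  "moves": [
    {"claw": 1, "dx": 0, "dy": 0.4, "dz": 0.15, "yaw": 0}
  ]
}}

```text
time_s: 59.0
ee_pos: [686.7, 217.6, 207.5]
ee_rot: [-178.3, 0.4, -5.0]
force: [-1.5, 21.2, 17.1]
gripper_width: 0.3
```

```bash
python3 -c "
from h import *
lev()"
```

```text
rel pivot: x 2.3  y 85.2  -yface 71.7  h 72.5 F [-1.5 21.2 17.1]
```

{"fn": "drive_tool", "kwargs": {
  "moves": [
    {"claw": 1, "dx": 0, "dy": -0.5, "dz": 0, "yaw": 0},
    {"claw": 1, "dx": 0, "dy": -0.6, "dz": 0, "yaw": 0},
    {"claw": 1, "dx": 0, "dy": 0, "dz": 0, "yaw": 0}
  ]
}}

```text
time_s: 59.38
ee_pos: [688.5, 239.2, 208.0]
ee_rot: [-178.5, 0.4, -4.9]
force: [0.4, -0.3, -0.1]
gripper_width: 0.4
```

```bash
python3 -c "
from h import *
go([686,236,194]);lev()
f=grab_frame('scene');crop(f,290,130,410,230,'s21.png')"
```

```text
t 59.38 pos [688.5 239.2 208. ] rot [-178.5    0.4   -4.9] w 0.4 F [ 0.4 -0.3 -0.1] q1,6 [ 18. 112.]
yaw units -0.0 then d units [-0.11  0.19  0.7 ]
rel pivot: x 2.1  y 106.8  -yface 93.3  h 73.0 F [ 0.4 -0.3 -0.1]
s21.png scale 5.8
```

View pics/s21.png

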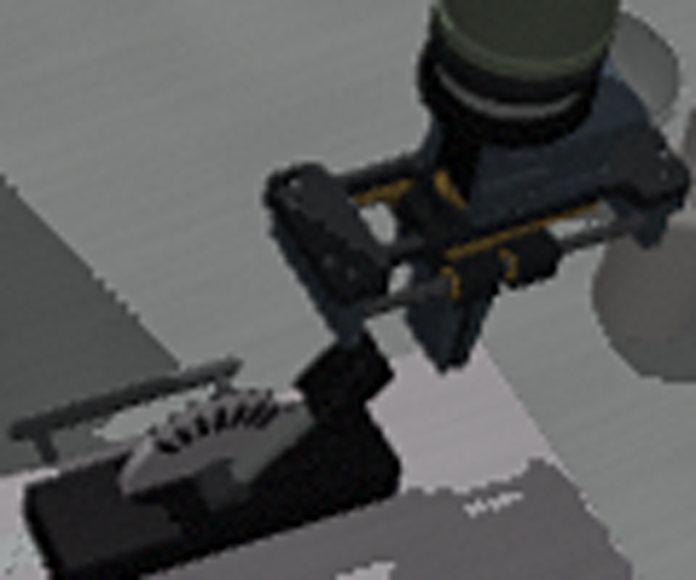

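{"fn": "drive_tool", "kwargs": {
  "moves": [
    {"claw": 1, "dx": 0, "dy": 0, "dz": 0.5, "yaw": 0},
    {"claw": 1, "dx": 0, "dy": 0, "dz": 0.3, "yaw": 0},
    {"claw": 1, "dx": 0, "dy": 0.5, "dz": 0, "yaw": 0},
    {"claw": 1, "dx": 0, "dy": 0, "dz": 0, "yaw": 0}
  ]
}}

```text
time_s: 59.92
ee_pos: [687.0, 226.4, 188.5]
ee_rot: [-178.7, 0.6, -5.0]
force: [-0.0, -0.4, -0.5]
gripper_width: 0.5
```

```bash
python3 -c "
from h import *
go([686,236,194]);lev()"
```

```text
t 59.92 pos [687.  226.4 188.5] rot [-178.7    0.6   -5. ] w 0.5 F [-0.  -0.4 -0.5] q1,6 [ 17. 111.]
yaw units -0.0 then d units [-0.1  -0.48 -0.26]
rel pivot: x 1.7  y 94.0  -yface 80.5  h 53.5 F [-0.  -0.4 -0.5]
```

{"fn": "drive_tool", "kwargs": {
  "moves": [
    {"claw": 1, "dx": 0, "dy": 0.3, "dz": -0.15, "yaw": 0},
    {"claw": 1, "dx": 0, "dy": 0.3, "dz": 0, "yaw": 0}
  ]
}}

```text
time_s: 60.18
ee_pos: [686.3, 218.6, 193.7]
ee_rot: [-178.1, 0.4, -5.0]
force: [-1.0, 12.2, 7.3]
gripper_width: 0.7
```

```bash
python3 -c "
from h import *
lev()"
```

```text
rel pivot: x 1.8  y 86.1  -yface 72.6  h 58.7 F [-1.  12.2  7.3]
```

{"fn": "drive_tool", "kwargs": {
  "moves": [
    {"claw": 1, "dx": 0, "dy": 0.3, "dz": -0.3, "yaw": 0}
  ]
}}

```text
time_s: 60.3
ee_pos: [685.7, 213.7, 200.1]
ee_rot: [-177.9, 0.4, -5.0]
force: [1.2, 1.4, -0.7]
gripper_width: 0.4
```

```bash
python3 -c "
from h import *
lev()"
```

```text
rel pivot: x 1.7  y 81.2  -yface 67.7  h 65.1 F [ 1.2  1.4 -0.7]
```

```bash
python3 -c "
from h import *
f=grab_frame('scene');crop(f,290,130,410,230,'s22.png');lev()"
```

```text
s22.png scale 5.8
rel pivot: x 2.3  y 79.7  -yface 66.2  h 66.5 F [ 0.4 -0.5  0.5]
```

View pics/s22.png

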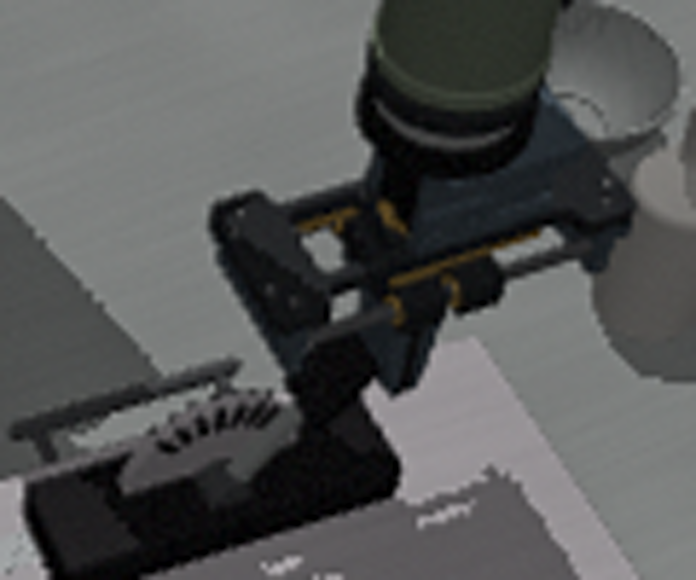

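{"fn": "drive_tool", "kwargs": {
  "moves": [
    {"claw": 1, "dx": 0, "dy": -0.5, "dz": 0, "yaw": 0},
    {"claw": 1, "dx": 0, "dy": -0.5, "dz": 0.2, "yaw": 0},
    {"claw": 1, "dx": 0, "dy": 0, "dz": 0.2, "yaw": 0},
    {"claw": 1, "dx": 0, "dy": 0, "dz": 0, "yaw": 0}
  ]
}}

```text
time_s: 60.85
ee_pos: [688.2, 232.7, 193.4]
ee_rot: [-178.1, 0.3, -5.0]
force: [0.8, -0.2, 0.4]
gripper_width: 0.2
```

```bash
python3 -c "
from h import *
f=grab_frame('scene');crop(f,290,130,410,230,'s23.png');lev()
for a in (0,.24,.48,.72,.96):
    th=.72-a
    e=PV+110*np.sin(th)*CY_+[0,0,110*np.cos(th)]; m=PV+87*np.sin(th)*CY_+[0,0,87*np.cos(th)]
    print(a,((proj(f,m)-[290,130])*5.8).round(0),((proj(f,e)-[290,130])*5.8).round(0))
"
```

```text
s23.png scale 5.8
rel pivot: x 2.4  y 100.4  -yface 86.9  h 58.6 F [-0.4  0.1  0.5]
0 [335. 375.] [368. 344.]
0.24 [307. 370.] [333. 337.]
0.48 [273. 371.] [289. 339.]
0.72 [234. 380.] [240. 350.]
0.96 [194. 395.] [188. 369.]
```

View pics/s23.png

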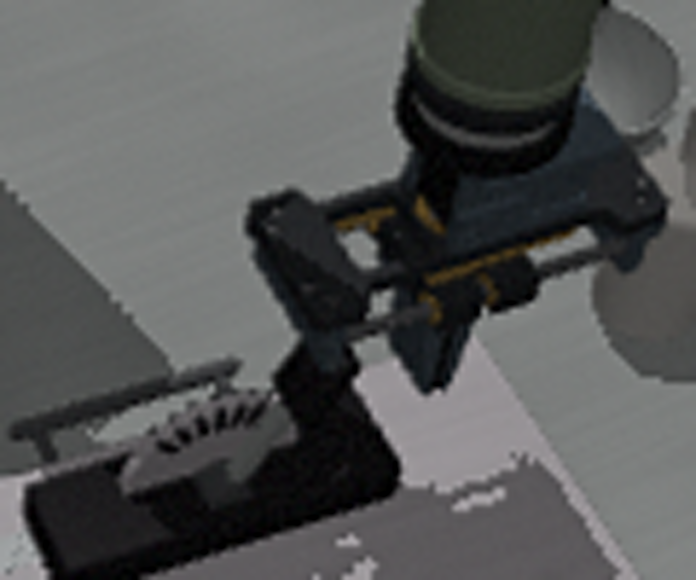

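{"fn": "drive_tool", "kwargs": {
  "moves": [
    {"claw": 1, "dx": -0.1, "dy": 0.6, "dz": 0, "yaw": 0},
    {"claw": 1, "dx": 0, "dy": 0.5, "dz": -0.1, "yaw": 0},
    {"claw": 1, "dx": 0, "dy": 0, "dz": 0, "yaw": 0}
  ]
}}

```text
time_s: 61.28
ee_pos: [684.0, 208.4, 195.0]
ee_rot: [-178.2, 0.3, -5.1]
force: [0.2, 0.3, 0.3]
gripper_width: -0.1
```

```bash
python3 -c "
from h import *
lev()"
```

```text
rel pivot: x 0.4  y 75.8  -yface 62.3  h 60.0 F [0.2 0.3 0.3]
```

{"fn": "drive_tool", "kwargs": {
  "moves": [
    {"claw": 1, "dx": 0, "dy": 0.4, "dz": -0.15, "yaw": 0},
    {"claw": 1, "dx": 0, "dy": 0.3, "dz": -0.15, "yaw": 0}
  ]
}}

```text
time_s: 61.52
ee_pos: [682.7, 195.4, 201.0]
ee_rot: [-177.9, 0.3, -5.1]
force: [0.3, 3.4, -1.1]
gripper_width: 0.5
```

```bash
python3 -c "
from h import *
lev()"
```

```text
rel pivot: x 0.3  y 62.7  -yface 49.2  h 66.0 F [ 0.3  3.4 -1.1]
```

{"fn": "drive_tool", "kwargs": {
  "moves": [
    {"claw": 1, "dx": 0, "dy": 0.4, "dz": -0.2, "yaw": 0}
  ]
}}

```text
time_s: 61.65
ee_pos: [681.9, 186.7, 204.9]
ee_rot: [-178.0, 0.3, -5.0]
force: [-0.7, -0.5, 0.3]
gripper_width: 0.4
```

```bash
python3 -c "
from h import *
lev()"
```

```text
rel pivot: x 0.3  y 53.9  -yface 40.4  h 69.9 F [-0.7 -0.5  0.3]
```

Force dropped to zero, so it has probably clicked. I'll back off and check.

{"fn": "drive_tool", "kwargs": {
  "moves": [
    {"claw": 1, "dx": 0, "dy": -0.5, "dz": 0.1, "yaw": 0},
    {"claw": 1, "dx": 0, "dy": -0.5, "dz": 0.1, "yaw": 0},
    {"claw": 1, "dx": 0, "dy": 0, "dz": 0.2, "yaw": 0},
    {"claw": 1, "dx": 0, "dy": 0, "dz": 0, "yaw": 0}
  ]
}}

```text
time_s: 62.15
ee_pos: [683.9, 207.0, 197.2]
ee_rot: [-178.1, 0.3, -5.1]
force: [-0.4, 0.9, 0.4]
gripper_width: 0.5
```

```bash
python3 -c "
from h import *
f=grab_frame('scene');crop(f,290,130,410,230,'s24.png');lev()"
```

```text
s24.png scale 5.8
rel pivot: x 0.6  y 74.3  -yface 60.8  h 62.4 F [ 0.7  0.2 -0. ]
```

View pics/s24.png

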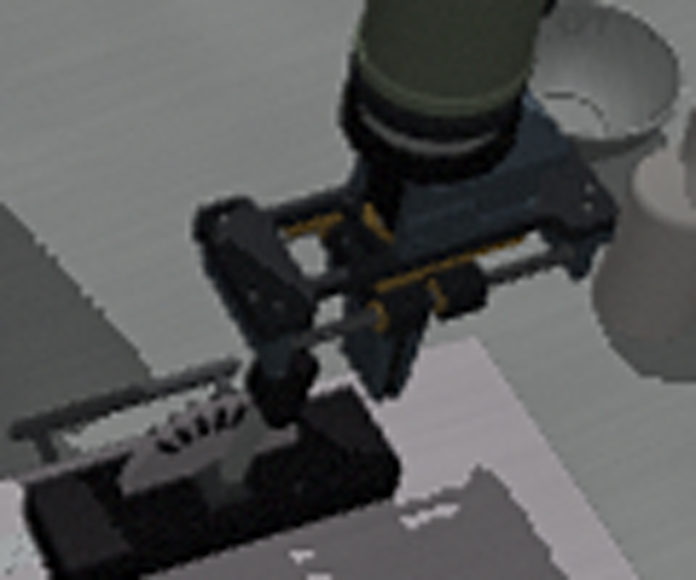

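{"fn": "drive_tool", "kwargs": {
  "moves": [
    {"claw": 1, "dx": 0, "dy": 0.6, "dz": 0, "yaw": 0},
    {"claw": 1, "dx": 0, "dy": 0.6, "dz": 0, "yaw": 0},
    {"claw": 1, "dx": 0, "dy": 0, "dz": 0, "yaw": 0}
  ]
}}

```text
time_s: 62.58
ee_pos: [681.8, 180.7, 196.6]
ee_rot: [-178.1, 0.2, -5.1]
force: [-0.6, -0.6, -0.6]
gripper_width: 0.4
```

{"fn": "drive_tool", "kwargs": {
  "moves": [
    {"claw": 1, "dx": 0, "dy": 0.4, "dz": -0.1, "yaw": 0},
    {"claw": 1, "dx": 0, "dy": 0.3, "dz": -0.1, "yaw": 0}
  ]
}}

```text
time_s: 62.82
ee_pos: [680.5, 167.1, 200.5]
ee_rot: [-178.0, 0.2, -5.1]
force: [-0.4, -0.5, 0.4]
gripper_width: 0.4
```

```bash
python3 -c "
from h import *
lev()"
```

```text
rel pivot: x 0.7  y 34.3  -yface 20.8  h 65.5 F [-0.4 -0.5  0.4]
```

```bash
python3 -c "
from h import *
f=grab_frame('scene');crop(f,290,130,410,230,'s25.png');lev()"
```

```text
s25.png scale 5.8
rel pivot: x 1.0  y 33.3  -yface 19.8  h 65.9 F [-0.2 -0.6  0.1]
```

View pics/s25.png

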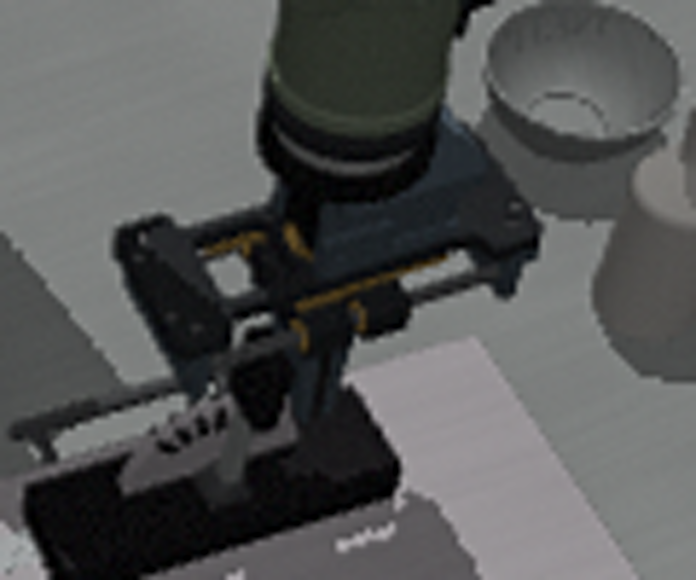

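{"fn": "drive_tool", "kwargs": {
  "moves": [
    {"claw": 1, "dx": 0, "dy": -0.6, "dz": 0.1, "yaw": 0},
    {"claw": 1, "dx": 0, "dy": -0.6, "dz": 0.1, "yaw": 0},
    {"claw": 1, "dx": 0, "dy": 0, "dz": 0, "yaw": 0},
    {"claw": 1, "dx": 0, "dy": 0, "dz": 0, "yaw": 0}
  ]
}}

```text
time_s: 63.38
ee_pos: [682.9, 191.6, 197.3]
ee_rot: [-178.1, 0.2, -5.1]
force: [0.2, 0.4, -0.2]
gripper_width: 0.5
```

```bash
python3 -c "
from h import *
f=grab_frame('scene');crop(f,290,130,410,230,'s26.png');lev()
for a in (.48,.72,.96):
    th=.72-a
    for n in (-7,7):
        print(a,n,[tuple(((proj(f,PV+17*CX_+(l*np.sin(th)+n*np.cos(th))*CY_+[0,0,l*np.cos(th)-n*np.sin(th)])-[290,130])*5.8).round(0)) for l in (64,110)])
"
```

```text
s26.png scale 5.8
rel pivot: x 0.8  y 58.9  -yface 45.4  h 62.3 F [-0.3  0.8 -0.3]
0.48 -7 [(np.float64(260.0), np.float64(431.0)), (np.float64(293.0), np.float64(367.0))]
0.48 7 [(np.float64(284.0), np.float64(427.0)), (np.float64(318.0), np.float64(363.0))]
0.72 -7 [(np.float64(231.0), np.float64(439.0)), (np.float64(242.0), np.float64(381.0))]
0.72 7 [(np.float64(257.0), np.float64(431.0)), (np.float64(269.0), np.float64(372.0))]
0.96 -7 [(np.float64(202.0), np.float64(452.0)), (np.float64(190.0), np.float64(402.0))]
0.96 7 [(np.float64(228.0), np.float64(440.0)), (np.float64(217.0), np.float64(390.0))]
```

View pics/s26.png

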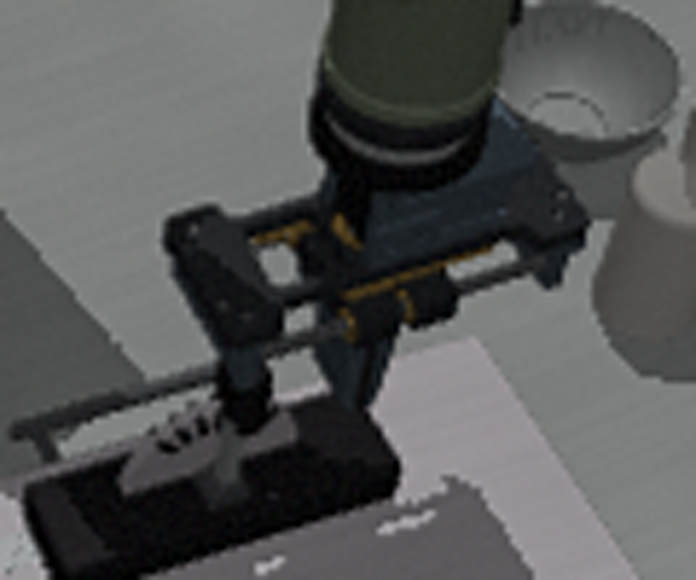

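{"fn": "drive_tool", "kwargs": {
  "moves": [
    {"claw": 1, "dx": 0, "dy": -0.8, "dz": 0, "yaw": 0},
    {"claw": 1, "dx": 0, "dy": -0.8, "dz": 0, "yaw": 0},
    {"claw": 1, "dx": 0, "dy": -0.8, "dz": 0, "yaw": 0},
    {"claw": 1, "dx": 0, "dy": -0.8, "dz": 0, "yaw": 0},
    {"claw": 1, "dx": 0, "dy": 0, "dz": 0, "yaw": 0}
  ]
}}

```text
time_s: 64.05
ee_pos: [688.9, 260.9, 199.5]
ee_rot: [-178.1, 0.2, -5.0]
force: [0.0, 1.0, 0.1]
gripper_width: 0.5
```

```bash
python3 -c "
from h import *
f=grab_frame('scene');crop(f,290,130,410,230,'s27.png');lev()
"
```

```text
s27.png scale 5.8
rel pivot: x 0.5  y 127.7  -yface 114.2  h 64.5 F [0.1 0.7 0.2]
```

View pics/s27.png

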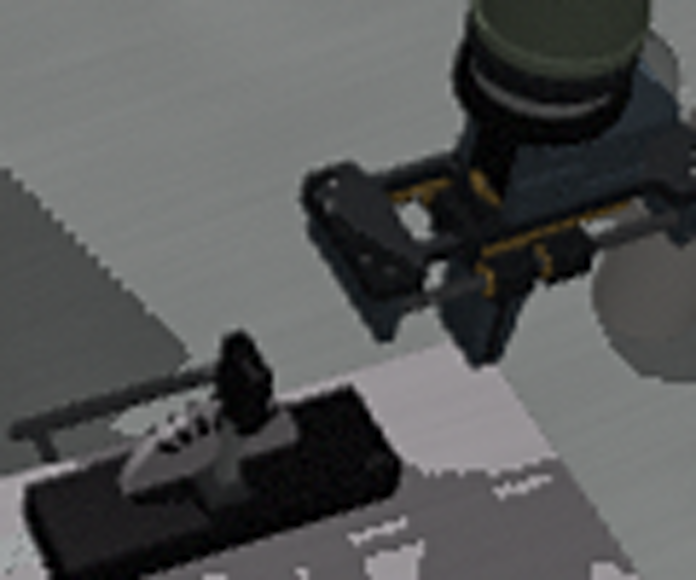

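{"fn": "drive_tool", "kwargs": {
  "moves": [
    {"claw": 1, "dx": 0, "dy": 0.9, "dz": 0, "yaw": 0},
    {"claw": 1, "dx": 0, "dy": 0.9, "dz": 0, "yaw": 0},
    {"claw": 1, "dx": 0, "dy": 0.9, "dz": -0.1, "yaw": 0},
    {"claw": 1, "dx": 0, "dy": 0.9, "dz": 0, "yaw": 0},
    {"claw": 1, "dx": 0, "dy": 0, "dz": 0, "yaw": 0}
  ]
}}

```text
time_s: 64.72
ee_pos: [681.8, 179.3, 199.7]
ee_rot: [-178.2, 0.2, -5.3]
force: [0.2, -0.2, -1.3]
gripper_width: 0.8
```

```bash
python3 -c "
from h import *
lev()
"
```

```text
rel pivot: x 0.9  y 46.6  -yface 33.1  h 64.7 F [ 0.2 -0.2 -1.3]
```

{"fn": "drive_tool", "kwargs": {
  "moves": [
    {"claw": 1, "dx": 0, "dy": 0.5, "dz": 0, "yaw": 0},
    {"claw": 1, "dx": 0, "dy": 0.4, "dz": -0.1, "yaw": 0},
    {"claw": 1, "dx": 0, "dy": 0, "dz": 0, "yaw": 0}
  ]
}}

```text
time_s: 65.1
ee_pos: [680.2, 160.6, 201.3]
ee_rot: [-178.2, 0.2, -5.3]
force: [-0.5, 0.3, 0.5]
gripper_width: 0.7
```

```bash
python3 -c "
from h import *
lev()
"
```

```text
rel pivot: x 1.0  y 27.8  -yface 14.3  h 66.3 F [-0.5  0.3  0.5]
```

{"fn": "drive_tool", "kwargs": {
  "moves": [
    {"claw": 1, "dx": 0, "dy": 0.3, "dz": 0, "yaw": 0}
  ]
}}

```text
time_s: 65.22
ee_pos: [679.7, 155.1, 201.0]
ee_rot: [-178.1, 0.2, -5.2]
force: [0.4, 1.7, 0.3]
gripper_width: 0.2
```

{"fn": "drive_tool", "kwargs": {
  "moves": [
    {"claw": 1, "dx": 0, "dy": 0.3, "dz": 0, "yaw": 0}
  ]
}}

```text
time_s: 65.35
ee_pos: [679.2, 150.1, 201.2]
ee_rot: [-178.0, 0.1, -5.2]
force: [0.7, 4.0, 1.5]
gripper_width: 0.4
```

```bash
python3 -c "
from h import *
lev()
"
```

```text
rel pivot: x 1.0  y 17.3  -yface 3.8  h 66.2 F [0.7 4.  1.5]
```

{"fn": "drive_tool", "kwargs": {
  "moves": [
    {"claw": 1, "dx": 0, "dy": 0.3, "dz": 0, "yaw": 0}
  ]
}}

```text
time_s: 65.47
ee_pos: [678.8, 145.0, 201.2]
ee_rot: [-177.9, 0.1, -5.2]
force: [0.9, 3.2, 0.4]
gripper_width: 0.5
```

```bash
python3 -c "
from h import *
lev()
f=grab_frame('scene');crop(f,290,130,410,230,'s28.png');lev()
"
```

```text
rel pivot: x 1.0  y 12.1  -yface -1.4  h 66.2 F [0.9 3.2 0.4]
s28.png scale 5.8
rel pivot: x 1.1  y 10.6  -yface -2.9  h 66.1 F [0.1 0.4 1.1]
```

View pics/s28.png

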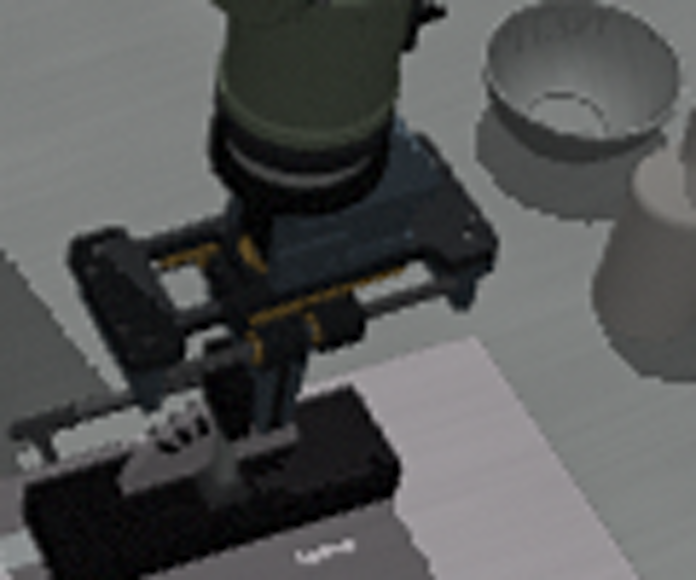

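{"fn": "drive_tool", "kwargs": {
  "moves": [
    {"claw": 1, "dx": 0, "dy": 0.15, "dz": 0, "yaw": 0}
  ]
}}

```text
time_s: 65.65
ee_pos: [678.3, 139.8, 200.9]
ee_rot: [-178.1, 0.1, -5.2]
force: [-0.2, 0.3, 0.1]
gripper_width: 0.3
```

{"fn": "drive_tool", "kwargs": {
  "moves": [
    {"claw": 1, "dx": 0, "dy": -0.5, "dz": 0, "yaw": 0},
    {"claw": 1, "dx": 0, "dy": -0.9, "dz": 0, "yaw": 0},
    {"claw": 1, "dx": 0, "dy": -0.9, "dz": 0, "yaw": 0},
    {"claw": 1, "dx": 0, "dy": -0.9, "dz": 0, "yaw": 0},
    {"claw": 1, "dx": 0, "dy": -0.9, "dz": -0.2, "yaw": 0}
  ]
}}

```text
time_s: 66.28
ee_pos: [685.8, 225.7, 206.7]
ee_rot: [-178.2, 0.2, -5.2]
force: [1.0, 0.2, -0.3]
gripper_width: 0.6
```

```bash
python3 -c "
from h import *
lev()
f=grab_frame('scene');crop(f,290,130,410,230,'s29.png')
"
```

```text
rel pivot: x 0.6  y 93.1  -yface 79.6  h 71.7 F [ 1.   0.2 -0.3]
s29.png scale 5.8
```

View pics/s29.png

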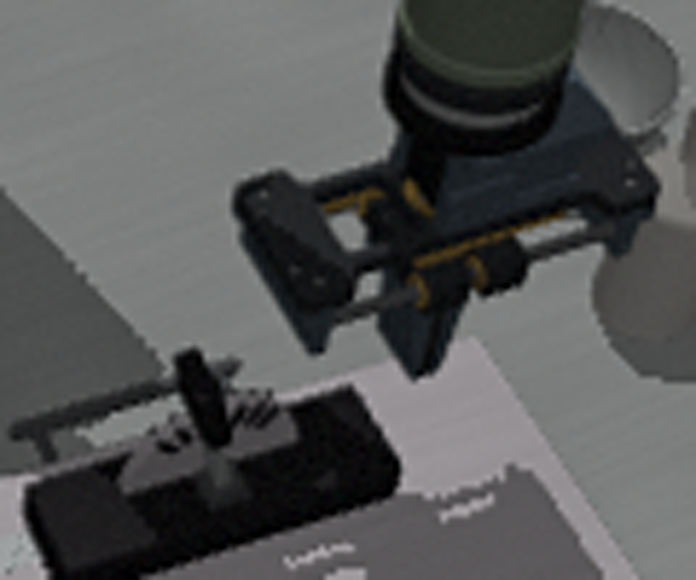

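{"fn": "drive_tool", "kwargs": {
  "moves": [
    {"claw": 1, "dx": 0, "dy": -0.5, "dz": -1, "yaw": 0},
    {"claw": 1, "dx": 0, "dy": 0, "dz": -1, "yaw": 0},
    {"claw": 1, "dx": 0, "dy": 0, "dz": -1, "yaw": 0},
    {"claw": 1, "dx": -1, "dy": 0, "dz": -1, "yaw": 0},
    {"claw": 1, "dx": -1, "dy": 0, "dz": 0, "yaw": 0}
  ]
}}

```text
time_s: 66.95
ee_pos: [645.7, 242.8, 290.7]
ee_rot: [-178.1, 0.2, -5.0]
force: [0.3, -0.1, -0.8]
gripper_width: 0.6
```

{"fn": "drive_tool", "kwargs": {
  "moves": [
    {"claw": 1, "dx": -1, "dy": 0, "dz": 0, "yaw": 0},
    {"claw": 1, "dx": -1, "dy": 0, "dz": 0, "yaw": 0},
    {"claw": 1, "dx": -1, "dy": 0, "dz": 0, "yaw": 0},
    {"claw": 1, "dx": -1, "dy": 0, "dz": 0, "yaw": 0},
    {"claw": 1, "dx": -1, "dy": 0, "dz": 0, "yaw": 0}
  ]
}}

```text
time_s: 67.58
ee_pos: [535.9, 252.2, 295.4]
ee_rot: [-178.0, 0.1, -4.9]
force: [-0.0, -0.6, 0.4]
gripper_width: 0.3
```

{"fn": "drive_tool", "kwargs": {
  "moves": [
    {"claw": 1, "dx": -1, "dy": 0, "dz": 0, "yaw": 0},
    {"claw": 1, "dx": -1, "dy": 0, "dz": 0, "yaw": 0},
    {"claw": 1, "dx": -1, "dy": 0, "dz": 0, "yaw": 0},
    {"claw": 1, "dx": 0, "dy": 0, "dz": 0, "yaw": 0},
    {"claw": 1, "dx": 0, "dy": 0, "dz": 0, "yaw": 0}
  ]
}}

```text
time_s: 68.2
ee_pos: [467.6, 257.2, 299.5]
ee_rot: [-177.9, 0.0, -4.7]
force: [0.9, -0.8, 0.4]
gripper_width: 0.6
```

```bash
python3 -c "
from h import *
lev()
f=grab_frame('scene');cv2.imwrite('pics/s30.png',f['color'])
f=grab_frame('top');crop(f,170,120,310,240,'t30.png')
f=grab_frame('wrist');cv2.imwrite('pics/w30.png',f['color'])
"
```

```text
rel pivot: x -219.6  y 104.4  -yface 90.9  h 164.5 F [ 0.9 -0.8  0.4]
t30.png scale 4.833
```

View pics/s30.png

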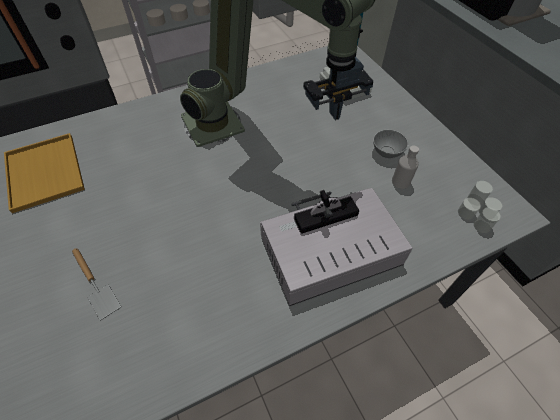

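View pics/t30.png

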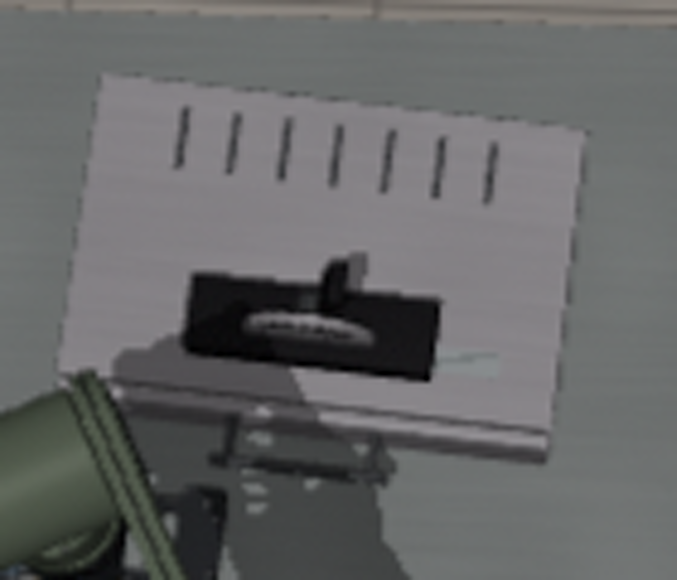

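View pics/w30.png

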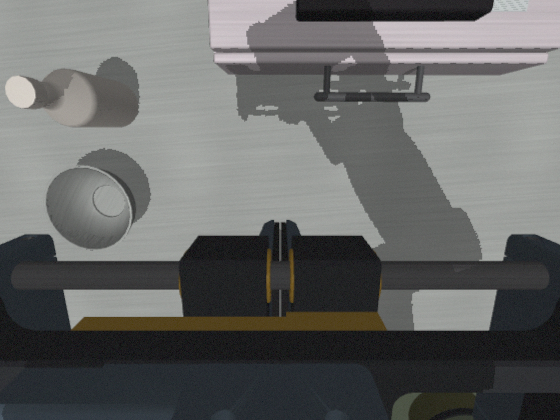

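```bash
python3 -c "
from h import *
f=grab_frame('wrist')
g=f['color'][30:105,345:352].mean(axis=(1,2)); print(list(zip(range(30,105),g.astype(int))))
for r in (47,48,50): print(r,(plane(f,348,r,105)-plane(f,348,97,74))@CX_)
f=grab_frame('top')
print(plane(f,170+325/4.833,120+470/4.833,74), )
"
```

```text
[(30, np.int64(119)), (31, np.int64(120)), (32, np.int64(122)), (33, np.int64(121)), (34, np.int64(118)), (35, np.int64(117)), (36, np.int64(118)), (37, np.int64(120)), (38, np.int64(120)), (39, np.int64(121)), (40, np.int64(118)), (41, np.int64(116)), (42, np.int64(116)), (43, np.int64(118)), (44, np.int64(122)), (45, np.int64(120)), (46, np.int64(108)), (47, np.int64(97)), (48, np.int64(85)), (49, np.int64(72)), (50, np.int64(73)), (51, np.int64(77)), (52, np.int64(97)), (53, np.int64(121)), (54, np.int64(122)), (55, np.int64(137)), (56, np.int64(163)), (57, np.int64(164)), (58, np.int64(181)), (59, np.int64(198)), (60, np.int64(200)), (61, np.int64(186)), (62, np.int64(159)), (63, np.int64(103)), (64, np.int64(92)), (65, np.int64(96)), (66, np.int64(90)), (67, np.int64(81)), (68, np.int64(79)), (69, np.int64(75)), (70, np.int64(72)), (71, np.int64(72)), (72, np.int64(73)), (73, np.int64(72)), (74, np.int64(78)), (75, np.int64(93)), (76, np.int64(96)), (77, np.int64(97)), (78, np.int64(100)), (79, np.int64(98)), (80, np.int64(98)), (81, np.int64(98)), (82, np.int64(98)), (83, np.int64(99)), (84, np.int64(101)), (85, np.int64(102)), (86, np.int64(100)), (87, np.int64(99)), (88, np.int64(98)), (89, np.int64(98)), (90, np.int64(100)), (91, np.int64(93)), (92, np.int64(67)), (93, np.int64(53)), (94, np.int64(56)), (95, np.int64(60)), (96, np.int64(58)), (97, np.int64(54)), (98, np.int64(50)), (99, np.int64(47)), (100, np.int64(42)), (101, np.int64(62)), (102, np.int64(100)), (103, np.int64(101)), (104, np.int64(102))]
47 48.79674061027487
48 47.80226239881575
50 45.80881754643673
[562.58556601 120.83273896  74.        ]
```

```bash
python3 -c "
from workcell import job
print(job.job_done())"
```

```text
the job is handed in; nothing more can be done
None
```

I pulled the drawer out to its end stop, stood all four pots upright in it and pushed it shut. I then clicked the lever over four notches, one at a time, and handed the job in at about 68 s.

**Checks that came out well**
- **Pots:** all four were seen upright in the open drawer, with none left on the table.
- **Drawer:** the handle bar measured about 47–48 mm in front of the chiller's top edge, and 47 mm means shut. The push ended against a hard stop.
- **Lever:** the scene pictures show it resting in notches 1, 2, 3 and finally 4, where it stands now. The finger was backed off after each click.
- **Bystanders:** the bowl, spatula and bottle look unmoved in the pictures, and the gripper is clear of everything.

**What went wrong or could not be checked**
- My first two pushes on the lever were almost locked by friction, with about 21 N and no click. The lever stayed in its start notch. I fixed this by lowering the fingertip and pushing along the lever's arc.
- One pot was set down with about 25 N of force.
- One pot had been knocked aside on the table early in the run. I measured it again before grasping it.
- The two fixed cameras disagreed by about 6 mm, so I relied on the wrist camera.
- The pots cannot be seen once the drawer is shut. I assume they are still upright, because the push was slow and steady at about 2.3 N until the stop.

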